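Swap the bushes behind the bottle and tin in a lane rack

ROBOT

A 6-joint arm with a two-finger parallel gripper is mounted at the origin on a cart in front of the work surface, level with it; the furniture and walls round the work are solid. World frame = base frame: x ahead of the robot, y to its left, z up, the work surface at z = 0. Lengths are in mm, angles in rad, forces in N, time in s.
With the tool pointing down it reaches from about 325 to 775 mm from the base axis. Payload 5.5 kg.
Tool frame: the origin (TCP) lies at the very end of the fingers, on their centre line; the grasp point (between the pads) lies manip.tcp_to_grasp behind it (manip.tcp_to_grasp is the distance from the TCP to the grasp point, in mm); z points along the fingers, x is the direction in which the jaws open and shut, and the axes are right-handed (so a half turn about z gives the same grasp; the last joint's range is limited). The gripper opens to 85 mm and grips with 20 to 120 N. Pads are 22 mm wide; open, the fingers measure 114 mm over their backs; the gripper's body (76 mm by 85 mm) begins 54 mm behind the grasp point. The pads swing forward as they close: fully open they stand 13 mm farther back than shut.
Start: joints at [1.124, 0.091, 1.231, -0, 1.82, -0.057], TCP at [228.008, 555.004, 231.275] pointing down, gripper open.
Joint ranges: [-2.87, 2.87], [-0.86, 2.18], [0.17, 2.46], [-1.51, 4.65], [0.06, 2.69], [-2.65, 2.65]. Speed limits (rad/s): [2.57, 2.57, 3.01, 3.14, 3.14, 3.14].

INTERFACE

Orientations are given as [roll, pitch, yaw] about the fixed x, y, z axes, in that order (R = Rz(yaw) Ry(pitch) Rx(roll)).
In Python, from workcell import read_state, cams, ticket, spotter, manip gives the robot as it stands.
- The arm moves only by the shell command python3 -m creep 'ROWS' [FORCE]. ROWS is a JSON object of lists of equal length, an entry for each row: "delta_rot": the turn, a rotation vector about the tool's x, y, z in units of 6 degrees (1.0 is 6 degrees), a list of three; "linear": the shift along the tool's x, y, z in units of 30 mm (1.0 is 30 mm), a list of three; "grip": the closure, from 0 (fully open) to 1 (shut). A call has 1 to 12 rows; each row shifts and turns the commanded pose from where the row before left it, along the tool's axes as they then stand; what a row does not reach is not made up. A row lasts 1/12 s, in which the tool goes at most 41.7 mm and 7.16 degrees, less where a joint would pass 70% of its speed; a pose out of reach is approached as far as the arm can. A call is refused whole if a number of a shift passes 1 or a number of a turn 1, either way. A call with a gripper value outside its range is refused whole. The fingers move at their own pace and stop on an object; FORCE is the grip in N (left out, the last holds). Time passes only in rows, so rows that do not move let the fingers close. It gives the time, the measured TCP pose, the force and the opening at its end, in the units of the state.
- read_state(): the state, without advancing time (a new reading comes with each control period).
- cams.read_camera(name): name is "scene" or "top" or "wrist"; returns a dict with "pixels" (480x640x3 uint8, blue, green, red), "camera_matrix" (3x3 intrinsics, pixels), "R" (3x3) and "t" (3): a world point X has camera coordinates R X + t. Camera axes: x right, y down, z forward; pixel columns grow to the right and rows downward; lengths in mm; the calibration is good to about 2 mm. A picture is of the moment at which its call begins. There is no depth.
- ticket.close_job(): hands the job in, once; it reports no verdict.
Trained networks look in a picture, given as the dict that the camera call returned (one of the last four; its "shot" number tells which), for a name from the list of things; names that differ only in an ending like _2 or _b are one class to them, and where a whole thing is asked for, a point or a joint stands for the part that bears it (a point fixed in the world has none). Each returns a list of dicts, best first, with "score" (0 to 1); they miss things now and then, are a little off and sometimes report something else, mostly with a low value. They report only what shows in the picture. A call takes as long as a camera call. They do not tell look-alikes from the thing itself.
- spotter.boxes_of(name, picture): "rect" ([left, top, right, bottom] in pixels, round what is visible of it).
- spotter.masks_of(name, picture): "pixels" (480x640 bool, what is visible of it) and "rect" ([left, top, right, bottom] in pixels, round what is visible of it).
- spotter.landmark_of(name, picture): "point" ([column, row] in pixels: a listed point, or the origin of a listed thing).
The state is a dict: "t": time; "joint_positions": joint angles; "qd": joint speeds; "joint_efforts": joint torques, N m; "ee_pos": TCP position; "ee_rot": TCP orientation; "force": force on the tool from outside, world axes, zero at the start; "torque": the same for the moment, N m; "grip_width": opening from 0.0 (shut) to 1.0 (fully open).
Only numpy, scipy, OpenCV 4.12 (cv2) and the standard library are available. Lean on these libraries where they do the work, as an engineer would, in place of code of your own. Each camera call takes 0.05 s, during which the arm holds its last target.

TASK

Swap the two bushes: the slim steel one at the back of the narrow lane rack goes upright onto the stone inspection plate, and the squat brass one now on that plate takes its place at the back of the rack. The dropper bottle and the tin stand in the way, so first set both upright on the cork mat, and only when the bushes have been swapped, stand each back where it was in the rack. Never tip the bottle or the tin over.

Things in the scene. Friction and masses are not known exactly. Their poses are not given: they have to be found in the camera images.
- dropper_mid (a point): brown dropper bottle with a black rubber dropper, standing upright in the rack, 102 mm tall, about 70 g; the point is on its axis half-way up (51 mm above its foot). Its round body is 33 mm in diameter up to 65 mm above the foot; above that it narrows to a 24 mm collar and a 12 mm dropper
- tin_mid (a point): plain steel can (the tin), an upright cylinder 38 mm in diameter and 85 mm tall, about 120 g, no label, standing upright in the rack; the point is on its axis half-way up (42.5 mm above its foot)
- steel_bush_mid (a point): slim grey steel bush, 24 mm in diameter and 30 mm tall, with a bore, standing upright at the back of the rack behind the bottle and the tin; the point is its centre, half-way up
- brass_bush_mid (a point): squat brass bush, 30 mm in diameter and 22 mm tall, with a bore, standing upright near one end of the inspection plate; the point is its centre, half-way up
- rack: fixed grey metal channel along its own x: 3 mm floor, 48 mm clear between two 6 mm cheeks 28 mm high, open on top and in front (x = -78 mm), a 28 mm high stop behind (inner face x = +99 mm). Origin on the bench under the centre line; +x to the back, z up. Bottle and tin stand in file on the centre line near x = -47 and +5 mm (either in front), the steel bush near x = +50 mm
- rack_back (a point): the place at the back of the rack where the steel bush stands at the start: on the top face of the channel's floor, on the centre line, 49 mm in front of the back stop; axes as the rack's
- plate_top (a point): fixed grey stone inspection plate, a plain slab 100 mm (its x) by 150 mm (its y) and 25 mm thick; the point is the centre of its top face, z up. At the start the brass bush stands about 38 mm from this point along the plate's +y, near one end; the other end is free
- mat_top (a point): fixed cork mat, 120 mm (its x) by 190 mm (its y) and 4 mm thick, empty at the start; the point is the centre of its top face, z up
There are look-alikes about, which are no part of the job. Leave any green, orange or pink look-alike of the part that bears brass_bush_mid alone.

How it is judged:
By the outcome, as a careful person would: the job done as asked, in the order asked, and still so for the second after the job is handed in, with the robot touching nothing.
It also fails if it takes over 144 s, if anything falls off the work surface, if the arm or the gripper's body presses on something with over 40 N, if the wrist force passes 120 N, or if a joint passes its speed limit or range.

## Working session

There is one attempt and no reset: what is moved stays moved. The work goes in short steps, Python scripts to look and compute and a shell command to move; the robot and the scene stay as the last step left them, time stands still between calls to the robot, and variables do not carry over. Pictures are saved under pics/ and viewed, and the job is handed in when it is done.

```bash
ls -la; mkdir -p pics; python3 - <<'E'
from workcell import read_state, cams, manip
import cv2
print(read_state()); print(manip.tcp_to_grasp)
for n in ["scene","top","wrist"]:
    p=cams.read_camera(n); cv2.imwrite(f"pics/{n}0.png",p["pixels"]); print(n,p["camera_matrix"],p["R"],p["t"],p["shot"])
E
```

```text
total 12
drwxr-xr-x  3 agent agent 4096 Dec  6 15:42 .
drwxr-xr-x 23 root  root  4096 Dec  6 15:42 ..
drwxr-xr-x  2 agent agent 4096 Dec  6 15:42 pics
{'t': 0.0, 'joint_positions': array([ 1.12430948e+00,  9.18915592e-02,  1.23193576e+00,  3.90662650e-06,
        1.81979516e+00, -5.66790529e-02]), 'qd': array([-0.00195899,  0.00032644, -0.00113219, -0.00087152, -0.00031015,
       -0.00179003]), 'joint_efforts': array([-1.13867936e-03, -4.58717573e+01, -4.18031359e+01, -8.88162094e-05,
        1.14341069e-02, -6.56463897e-07]), 'ee_pos': array([227.86822046, 554.72861259, 230.10313143]), 'ee_rot': array([-3.14147388e+00,  2.02634578e-03,  1.18098961e+00]), 'force': array([-0.27682942, -0.06328471,  0.26044185]), 'torque': array([ 0.06869884, -0.03548843, -0.03311137]), 'grip_width': 1.0001077162010064}
18.700000000000003
scene [[588.80252992   0.         308.57339677]
 [  0.         588.80252992 241.65460406]
 [  0.           0.           1.        ]] [[ 0.65709361 -0.75379394 -0.00476266]
 [-0.34350779 -0.29380501 -0.89200954]
 [ 0.67099209  0.58776978 -0.45199148]] [-400.65073252  219.62550823  886.30526822] 1
top [[446.06497116   0.         313.08899405]
 [  0.         446.06497116 234.24482353]
 [  0.           0.           1.        ]] [[ 0.01560579 -0.99961958 -0.02274107]
 [-0.98213502 -0.01105924 -0.1878523 ]
 [ 0.18752934  0.02526638 -0.98193399]] [-47.04690723 561.05143045 870.61154718] 2
wrist [[377.1952444    0.         314.60023576]
 [  0.         377.1952444  230.31614987]
 [  0.           0.           1.        ]] [[ 3.79378784e-01  9.25241062e-01 -8.45909270e-04]
 [ 8.82037907e-01 -3.61387678e-01  3.02337686e-01]
 [ 2.79429541e-01 -1.15446628e-01 -9.53200508e-01]] [-599.6100563   -38.71730908  379.43168935] 3
```

View pics/scene0.png

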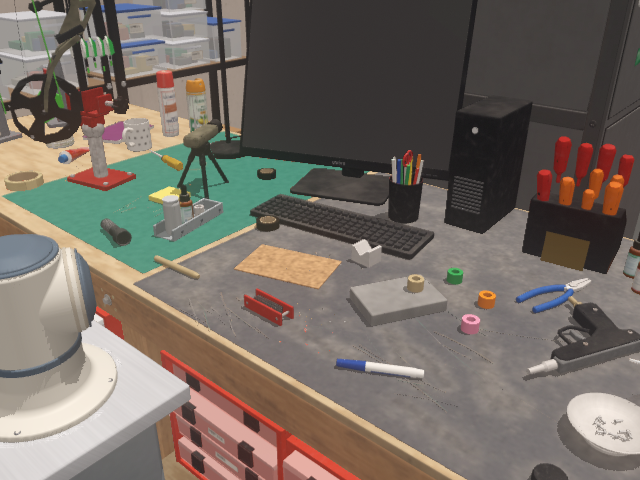

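View pics/top0.png

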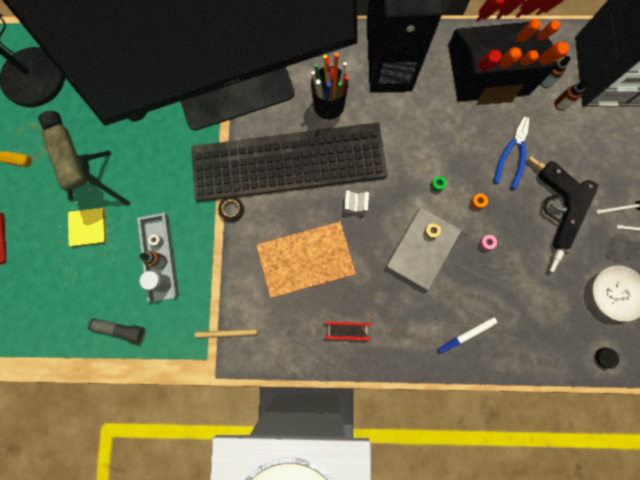

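View pics/wrist0.png

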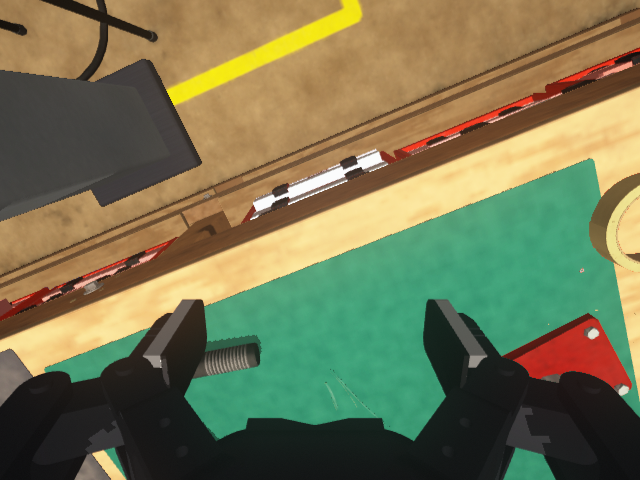

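```bash
cat > h.py <<'E'
import numpy as np, cv2
from workcell import read_state, cams, ticket, spotter, manip
from scipy.spatial.transform import Rotation as Ro
def ray(p,uv):
    d=np.linalg.inv(p["camera_matrix"])@np.array([uv[0],uv[1],1.]); return -p["R"].T@p["t"], p["R"].T@d/np.linalg.norm(d)
def atz(p,uv,z):
    o,d=ray(p,uv); return o+d*(z-o[2])/d[2]
def tri(obs):
    A=np.zeros((3,3));b=np.zeros(3)
    for p,uv in obs:
        o,d=ray(p,uv);M=np.eye(3)-np.outer(d,d);A+=M;b+=M@o
    X=np.linalg.solve(A,b)
    return X,[np.linalg.norm(np.cross(ray(p,uv)[1],X-ray(p,uv)[0])) for p,uv in obs]
def proj(p,X):
    c=p["R"]@np.asarray(X,float)+p["t"]; q=p["camera_matrix"]@c; return q[:2]/q[2]
def st():
    s=read_state(); print("t %.2f"%s["t"],"pos",s["ee_pos"].round(1),"rot",s["ee_rot"].round(3),"F",s["force"].round(1),"w %.3f"%s["grip_width"],"q",s["joint_positions"].round(2)); return s
def delta(target,yaw=None):
    s=read_state(); R=Ro.from_euler("xyz",s["ee_rot"]).as_matrix()
    d=R.T@(np.asarray(target,float)-s["ee_pos"]); print("lin units (total)",(d/30).round(3))
    if yaw is not None:
        best=None
        for y in (yaw,yaw+np.pi,yaw-np.pi):
            Rt=Ro.from_euler("xyz",[np.pi,0,y]).as_matrix()
            v=np.degrees(Ro.from_matrix(R.T@Rt).as_rotvec())/6
            print(" yaw %.3f"%y,"rot units",v.round(3))
E
python3 - <<'E'
from h import *
S=cams.read_camera("scene");T=cams.read_camera("top")
names=["dropper_mid","tin_mid","steel_bush_mid","brass_bush_mid","rack","rack_back","plate_top","mat_top"]
for n in names:
    a=spotter.landmark_of(n,S);b=spotter.landmark_of(n,T)
    print(n,[(np.round(x["point"]),round(x["score"],2)) for x in a],[(np.round(x["point"]),round(x["score"],2)) for x in b])
    if a and b:
        for x in a[:2]:
            for y in b[:2]:
                X,e=tri([(S,x["point"]),(T,y["point"])]); print("   ",X.round(1),np.round(e,1))
E
```

```text
dropper_mid [(array([183., 202.]), 0.79)] [(array([151., 257.]), 0.85)]
    [507.4 295.2  56.7] [3.1 3.1]
tin_mid [(array([170., 213.]), 0.78)] [(array([153., 284.]), 0.61)]
    [456.1 285.6  49.7] [2.5 2.5]
steel_bush_mid [(array([199., 215.]), 0.45)] [(array([159., 239.]), 0.72), (array([163., 266.]), 0.45)]
    [554.1 300.    7.6] [3. 3.]
    [504.2 263.1  36.9] [14.5 14.5]
brass_bush_mid [(array([454., 280.]), 0.75), (array([415., 282.]), 0.66), (array([471., 321.]), 0.64), (array([487., 298.]), 0.49)] [(array([482., 205.]), 0.68), (array([439., 185.]), 0.66), (array([487., 240.]), 0.66), (array([430., 232.]), 0.55)]
    [ 610.9 -369.1   62.3] [19.5 19.5]
    [ 685.1 -315.7    0.8] [0.6 0.6]
    [ 582.4 -339.5   74.7] [52.1 52.1]
    [ 654.2 -284.5   12.6] [36.9 36.9]
rack [(array([188., 228.]), 0.59)] [(array([159., 265.]), 0.87)]
    [504.3 295.9  -8.9] [5.2 5.2]
rack_back [(array([200., 218.]), 0.72)] [(array([158., 240.]), 0.73)]
    [555.2 304.5  -3.6] [0.1 0.1]
plate_top [(array([399., 297.]), 0.76)] []
mat_top [(array([287., 260.]), 0.73)] [(array([304., 259.]), 0.94)]
    [515.5 -20.7  12.2] [1.3 1.3]
```

```bash
python3 - <<'E'
import cv2
i=cv2.imread("pics/scene0.png");cv2.imwrite("pics/sc_rack.png",cv2.resize(i[170:250,130:250],None,fx=6,fy=6,interpolation=cv2.INTER_CUBIC))
i=cv2.imread("pics/top0.png");cv2.imwrite("pics/tc_rack.png",cv2.resize(i[200:320,110:230],None,fx=5,fy=5,interpolation=cv2.INTER_CUBIC))
E
```

```text
(no output)
```

View pics/sc_rack.png

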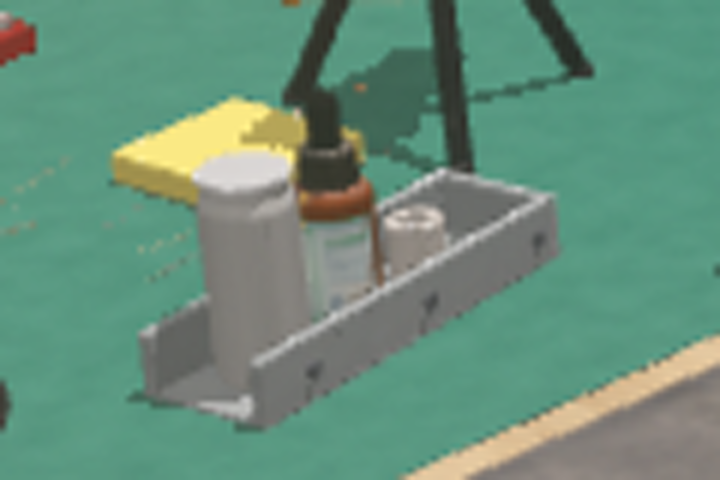

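View pics/tc_rack.png

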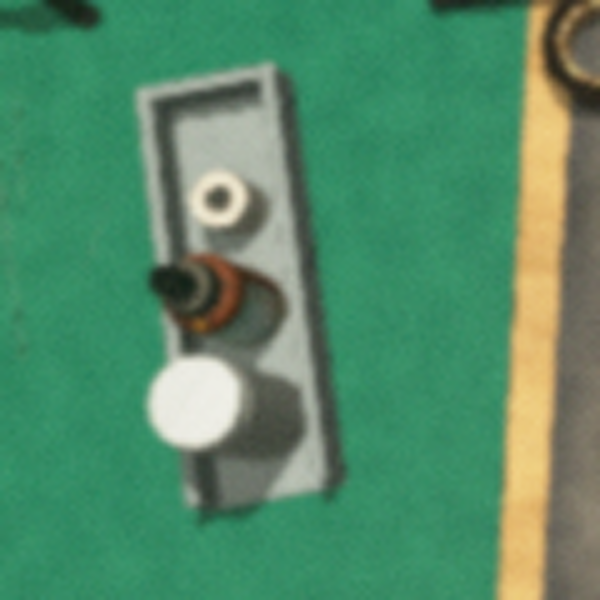

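```bash
python3 - <<'E'
from h import *
S=cams.read_camera("scene");T=cams.read_camera("top")
for n,p in (("rack",T),("plate_top",T),("mat_top",T),("plate_top",S),("brass_bush_mid",T),("brass_bush_mid",S),("steel_bush_mid",T),("tin_mid",T)):
    for m in spotter.masks_of(n,p)[:5]:
        print(n,round(m["score"],2),m["rect"],m["pixels"].sum())
for n,uvz in {"rackrim":[(137.4,218,28),(164.6,213,28),(178,296,28)]}.items():
    for u,v,z in uvz: print(atz(T,(u,v),z).round(1))
for u,v in [(257,243),(343,222),(355,273),(270,296)]: print("mat",atz(T,(u,v),4).round(1))
for u,v in [(420,208),(461,236),(430,290),(388,263)]: print("plate",atz(T,(u,v),25).round(1))
print("brass",atz(T,(433,231),36+11).round(1))
print(spotter.landmark_of("plate_top",T))
X,e=tri([(S,(415.5,278)),(T,(433.5,230.5))]);print("brass top tri",X,e)
i=T["pixels"];cv2.imwrite("pics/tc_plate.png",cv2.resize(i[190:310,370:490],None,fx=5,fy=5,interpolation=cv2.INTER_CUBIC))
i=S["pixels"];cv2.imwrite("pics/sc_plate.png",cv2.resize(i[240:340,340:510],None,fx=4,fy=4,interpolation=cv2.INTER_CUBIC))
E
```

```text
rack 0.71 [136.8, 214.1, 182.1, 300.7] 1874
plate_top 0.86 [388.1, 209.2, 461.1, 291.3] 3239
mat_top 0.78 [256.2, 225.1, 356.4, 297.2] 4865
mat_top 0.46 [383.4, 208.4, 459.1, 293.6] 3318
mat_top 0.32 [151.2, 235.9, 163.5, 245.6] 138
mat_top 0.32 [137.1, 215.8, 182.9, 300.2] 1730
plate_top 0.59 [351.7, 277.0, 444.1, 322.2] 3167
brass_bush_mid 0.69 [431.6, 177.4, 447.5, 191.8] 199
brass_bush_mid 0.63 [425.8, 225.7, 440.7, 236.4] 168
brass_bush_mid 0.48 [471.3, 196.8, 486.9, 210.1] 199
brass_bush_mid 0.44 [481.8, 232.1, 498.6, 252.6] 232
brass_bush_mid 0.85 [477.9, 291.2, 498.3, 310.9] 279
brass_bush_mid 0.78 [447.5, 270.3, 461.7, 286.6] 217
brass_bush_mid 0.56 [405.2, 275.1, 425.2, 295.9] 292
brass_bush_mid 0.55 [461.8, 314.1, 482.7, 333.8] 307
steel_bush_mid 0.42 [151.1, 234.0, 165.7, 246.9] 133
tin_mid 0.81 [139.9, 272.6, 170.5, 293.4] 530
[597.8 341.4  28. ]
[609.5 283.   28. ]
[432.1 240.9  28. ]
mat [550.1  83.7   4. ]
mat [ 598.9 -103.3    4. ]
mat [ 487.5 -129.3    4. ]
mat [436.   51.4   4. ]
plate [ 626.8 -267.3   25. ]
plate [ 566.7 -351.7   25. ]
plate [ 452.1 -282.8   25. ]
plate [ 507.2 -197.    25. ]
brass [ 572.4 -287.8   47. ]
[{'point': [424.0, 248.9], 'score': 0.66}]
brass top tri [ 574.42209987 -290.09038021   45.47657719] [np.float64(1.0222101664588992), np.float64(1.02221016645899)]
```

View pics/tc_plate.png

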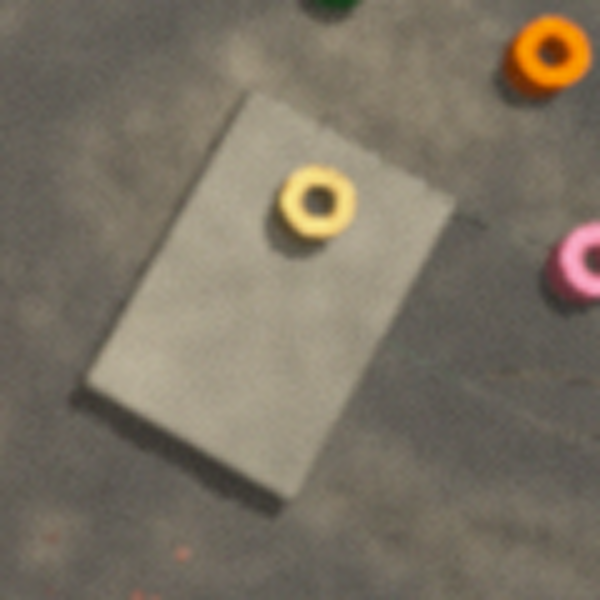

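View pics/sc_plate.png

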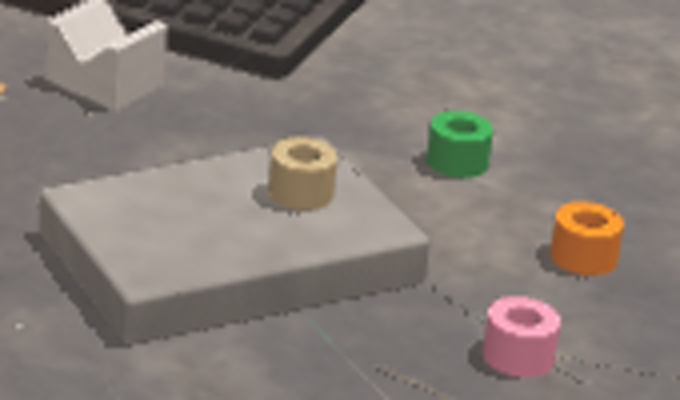

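```bash
python3 -m creep '{"linear":[[-0.44,0.91,0],[-0.44,0.91,0],[-0.44,0.91,0],[-0.44,0.91,0],[-0.44,0.91,0],[-0.44,0.91,0],[-0.44,0.91,0],[-0.44,0.91,0],[-0.44,0.91,0],[-0.44,0.91,0],[-0.44,0.91,0],[-0.44,0.91,0]],"delta_rot":[[0,0,0],[0,0,0],[0,0,0],[0,0,0],[0,0,0],[0,0,0],[0,0,0],[0,0,0],[0,0,0],[0,0,0],[0,0,0],[0,0,0]],"grip":[0,0,0,0,0,0,0,0,0,0,0,0]}'
python3 -m creep '{"linear":[[0,0,0],[0,0,0],[0,0,0],[0,0,0],[0,0,0],[0,0,0],[0,0,0]],"delta_rot":[[0,0,-1],[0,0,-1],[0,0,-1],[0,0,-1],[0,0,-1],[0,0,-0.6],[0,0,0]],"grip":[0,0,0,0,0,0,0]}'
python3 - <<'E'
from h import *
st()
W=cams.read_camera("wrist");cv2.imwrite("pics/w1.png",W["pixels"])
S=cams.read_camera("scene");T=cams.read_camera("top");
for n in ["dropper_mid","tin_mid","steel_bush_mid","rack","rack_back"]:
    obs=[]
    for k,p in (("W",W),("S",S),("T",T)):
        a=spotter.landmark_of(n,p)
        if a: obs.append((p,a[0]["point"])); print(n,k,[(np.round(x["point"]),round(x["score"],2)) for x in a])
    if len(obs)>1:
        X,e=tri(obs);print("  ",X.round(1),np.round(e,1))
E
```

```text
t: 2.6
ee_pos: [471.6, 282.8, 231.5]
ee_rot: [3.141, -0.0, 1.181]
force: [-0.4, 0.2, -0.9]
grip_width: 1.0
t: 3.18
ee_pos: [470.9, 284.0, 231.3]
ee_rot: [3.142, -0.0, 1.77]
force: [-0.3, -0.3, -0.0]
grip_width: 1.005
t 3.18 pos [470.9 284.  231.3] rot [ 3.142 -0.     1.77 ] F [-0.3 -0.3 -0. ] w 1.005 q [ 0.48 -0.04  1.37  0.    1.82 -1.29]
dropper_mid W [(array([320., 243.]), 0.79)]
dropper_mid S [(array([184., 204.]), 0.62)]
dropper_mid T [(array([156., 258.]), 0.58)]
   [506.4 291.7  52.3] [5.1 3.8 8.3]
tin_mid W [(array([313., 186.]), 0.88)]
tin_mid S [(array([174., 214.]), 0.97), (array([399., 296.]), 0.38)]
tin_mid T [(array([154., 286.]), 0.74)]
   [456.1 280.3  48.4] [0.3 6.6 6.8]
steel_bush_mid W [(array([316., 270.]), 0.79)]
steel_bush_mid S [(array([199., 212.]), 0.51)]
steel_bush_mid T [(array([160., 241.]), 0.43)]
   [549.8 298.   15.8] [4.2 2.  4.4]
rack S [(array([184., 227.]), 0.8)]
rack T [(array([158., 266.]), 0.71), (array([429., 234.]), 0.7), (array([305., 260.]), 0.38)]
   [498.9 297.7  -4. ] [1.9 1.9]
rack_back W [(array([316., 265.]), 0.6)]
rack_back S [(array([196., 216.]), 0.77)]
rack_back T [(array([156., 239.]), 0.57)]
   [549.9 305.2   4.7] [4.5 5.4 6.9]
```

View pics/w1.png

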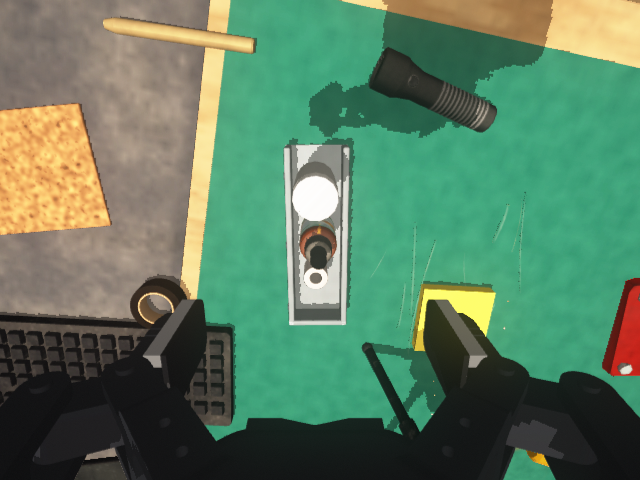

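```bash
python3 - <<'E'
import cv2
i=cv2.imread("pics/w1.png");cv2.imwrite("pics/w1c.png",cv2.resize(i[130:340,270:370],None,fx=2.85,fy=2.85,interpolation=cv2.INTER_CUBIC))
cv2.imwrite("pics/w1d.png",cv2.resize(i[130:230,270:370],None,fx=6,fy=6,interpolation=cv2.INTER_CUBIC))
cv2.imwrite("pics/w1e.png",cv2.resize(i[240:340,270:370],None,fx=6,fy=6,interpolation=cv2.INTER_CUBIC))
E
```

```text
(no output)
```

View pics/w1d.png

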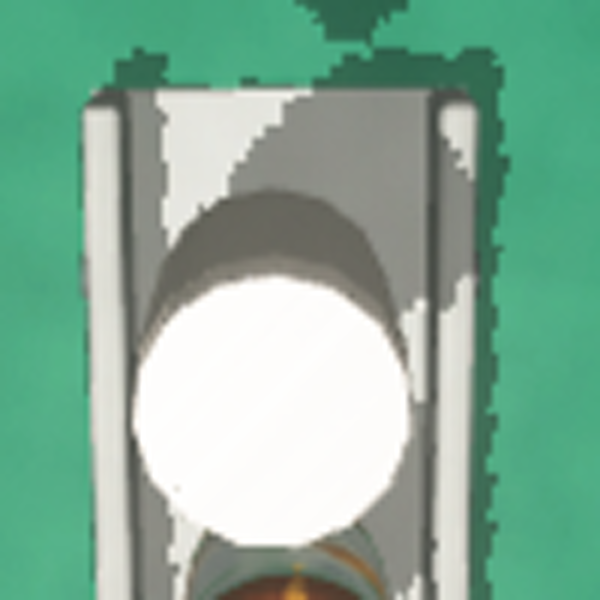

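View pics/w1e.png

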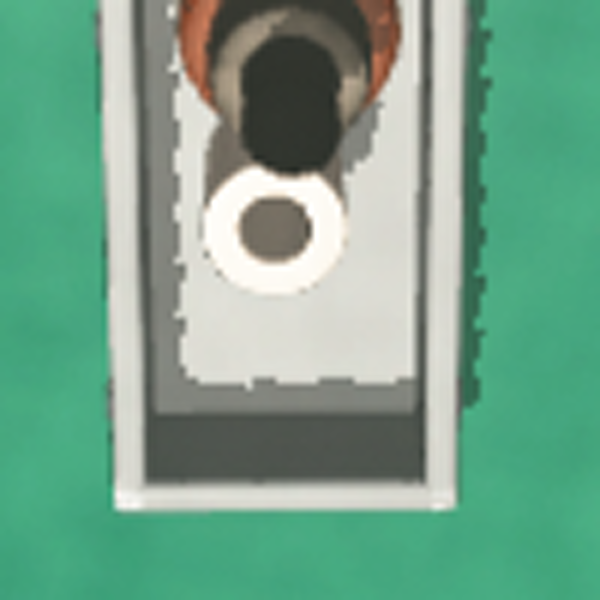

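```bash
python3 - <<'E'
from h import *
W=cams.read_camera("wrist")
off=-0.08 # crop pixel centre shift ~0.4
P=lambda u,v,z: atz(W,(u-.4,v-.4),z)
c=[P(283.8,146.3,28),P(349.2,146.3,28),P(346.2,325,28),P(288.8,325,28)]
for x in c: print(x.round(1))
print("widths",np.linalg.norm(c[0]-c[1]),np.linalg.norm(c[2]-c[3]),"len",np.linalg.norm(c[0]-c[3]),np.linalg.norm(c[1]-c[2]))
f=(c[0]+c[1])/2;b=(c[2]+c[3])/2;d=(b-f)/np.linalg.norm(b-f);yaw=np.arctan2(d[1],d[0]);print("yaw",yaw, "origin from front",(f+78*d).round(1),"from back",(b-(99+6)*d).round(1))
o=f+78*d;n=np.array([-d[1],d[0],0])
for nm,x in (("tin",P(315.3,198.7,88)),("bush",P(315.8,278.3,33)),("dropper",P(318.3,261.7,105))):
    print(nm,x.round(1),"rack x,y",((x-o)@d).round(1),((x-o)@n).round(1))
E
```

```text
[429.4 247.9  28. ]
[417.9 305.5  28. ]
[597.  343.2  28. ]
[608.7 284.4  28. ]
widths 58.75320297031264 60.01050896722593 len 182.99592544901446 183.05577703157837
yaw 0.20418123719962478 origin from front [500.  292.5  28. ] from back [500.  292.5  28. ]
tin [457.6 282.3  88. ] rack x,y -43.5 -1.5
bush [548.6 301.1  33. ] rack x,y 49.3 -1.5
dropper [501.9 293.4 105. ] rack x,y 2.1 0.5
```

```bash
python3 -c "
from h import *
st();delta([457.6,282.3,42],1.775)"
```

```text
t 4.13 pos [470.8 284.  231.3] rot [-3.142  0.     1.767] F [ 0.3 -0.   0.5] w 1.004 q [ 0.48 -0.04  1.37 -0.    1.82 -1.29]
lin units (total) [ 0.03  -0.444  6.309]
 yaw 1.775 rot units [-0.     0.    -0.072]
 yaw 4.917 rot units [ 0.     0.    29.928]
 yaw -1.367 rot units [ 0.     0.    29.928]
```

```bash
python3 -m creep '{"linear":[[0.03,-0.44,0.5],[0,0,0.9],[0,0,0.9],[0,0,0.9],[0,0,0.8],[0,0,0.7],[0,0,0.6],[0,0,0.5],[0,0,0.3],[0,0,0.2],[0,0,0]],"delta_rot":[[0,0,-0.07],[0,0,0],[0,0,0],[0,0,0],[0,0,0],[0,0,0],[0,0,0],[0,0,0],[0,0,0],[0,0,0],[0,0,0]],"grip":[0,0,0,0,0,0,0,0,0,0,0]}'
python3 - <<'E'
from h import *
W=cams.read_camera("wrist");cv2.imwrite("pics/w2.png",W["pixels"])
E
```

```text
t: 5.05
ee_pos: [457.2, 282.0, 41.2]
ee_rot: [-3.14, 0.001, 1.775]
force: [-0.7, -0.2, 0.5]
grip_width: 1.001
```

View pics/w2.png

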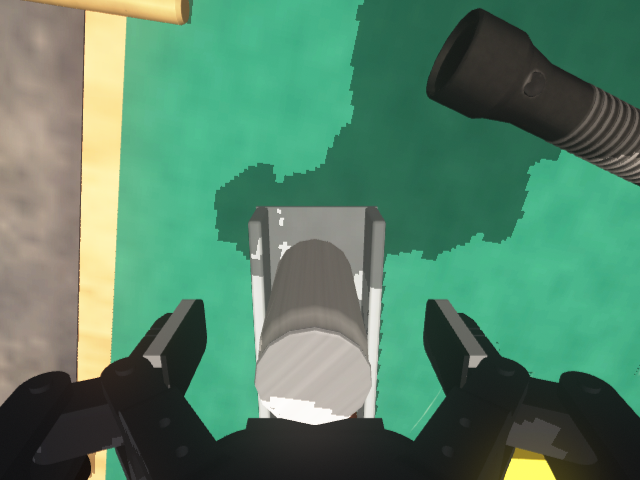

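Tin is centred between the fingers (col 313 against jaws 315). Close gently.

```bash
python3 -m creep '{"linear":[[0,0,0],[0,0,0],[0,0,0],[0,0,0],[0,0,0],[0,0,0],[0,0,0],[0,0,0]],"delta_rot":[[0,0,0],[0,0,0],[0,0,0],[0,0,0],[0,0,0],[0,0,0],[0,0,0],[0,0,0]],"grip":[0.3,0.4,0.5,0.55,0.6,0.7,0.7,0.7]}' 35
python3 - <<'E'
from h import *
st()
E
```

```text
t: 5.77
ee_pos: [458.2, 282.4, 43.2]
ee_rot: [3.14, -0.0, 1.775]
force: [-0.1, -0.8, 4.5]
grip_width: 0.435
t 5.77 pos [458.2 282.4  43.2] rot [ 3.14  -0.     1.775] F [-0.1 -0.8  4.5] w 0.435 q [ 0.49 -0.03  1.69 -0.    1.48 -1.29]
```

```bash
python3 -m creep '{"linear":[[0,0,-0.15],[0,0,-0.3],[0,0,-0.5],[0,0,-0.6],[0,0,-0.6],[0,0,-0.6],[0,0,-0.5],[0,0,-0.3],[0,0,0]],"delta_rot":[[0,0,0],[0,0,0],[0,0,0],[0,0,0],[0,0,0],[0,0,0],[0,0,0],[0,0,0],[0,0,0]],"grip":[0.7,0.7,0.7,0.7,0.7,0.7,0.7,0.7,0.7]}' 35
python3 - <<'E'
from h import *
st();delta([507,20,150])
W=cams.read_camera("wrist");cv2.imwrite("pics/w3.png",W["pixels"])
E
```

```text
t: 6.52
ee_pos: [458.5, 282.8, 151.5]
ee_rot: [3.138, -0.001, 1.775]
force: [0.0, -0.6, -0.8]
grip_width: 0.435
t 6.52 pos [458.5 282.8 151.5] rot [ 3.138e+00 -1.000e-03  1.775e+00] F [ 0.  -0.6 -0.8] w 0.435 q [ 0.49 -0.08  1.54  0.    1.67 -1.29]
lin units (total) [-8.907 -0.194  0.038]
```

View pics/w3.png

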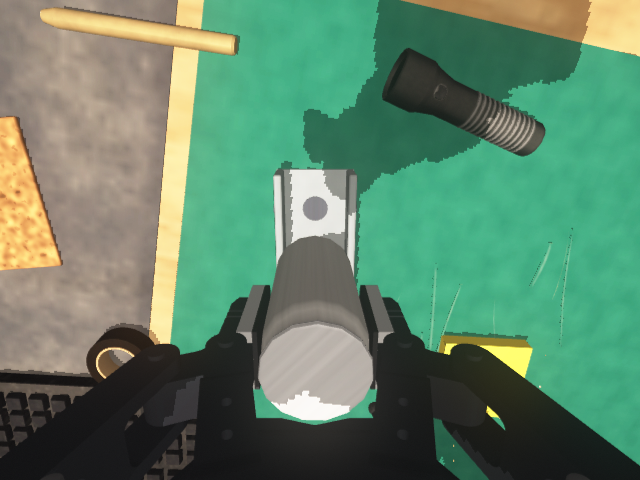

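Tin is held upright and clear; a dark disc on the rack floor at (315,208) seems to mark its place. Carrying to the mat.

```bash
python3 -m creep '{"linear":[[-0.3,0,0],[-0.6,0,0],[-0.9,0,0],[-0.95,0,0],[-0.95,0,0],[-0.95,0,0],[-0.95,0,0],[-0.95,0,0],[-0.9,-0.1,0],[-0.8,-0.1,0],[-0.4,0,0],[-0.25,0,0]],"delta_rot":[[0,0,0],[0,0,0],[0,0,0],[0,0,0],[0,0,0],[0,0,0],[0,0,0],[0,0,0],[0,0,0],[0,0,0],[0,0,0],[0,0,0]],"grip":[0.7,0.7,0.7,0.7,0.7,0.7,0.7,0.7,0.7,0.7,0.7,0.7]}' 35
python3 - <<'E'
from h import *
st();delta([507,20,45])
W=cams.read_camera("wrist");cv2.imwrite("pics/w4.png",W["pixels"])
E
```

```text
t: 7.57
ee_pos: [505.4, 17.7, 147.4]
ee_rot: [-3.139, -0.0, 1.772]
force: [-0.2, 1.2, -0.1]
grip_width: 0.429
t 7.57 pos [505.4  17.7 147.4] rot [-3.139 -0.     1.772] F [-0.2  1.2 -0.1] w 0.429 q [-0.03 -0.16  1.63 -0.    1.68 -1.8 ]
lin units (total) [0.062 0.075 3.412]
```

View pics/w4.png

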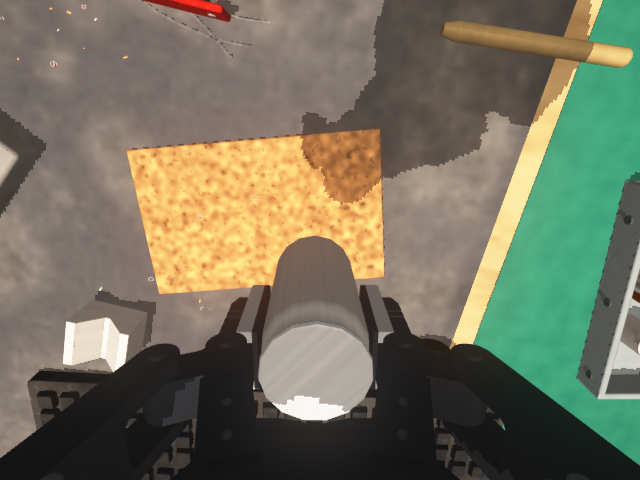

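```bash
python3 - <<'E'
from h import *
W=cams.read_camera("wrist")
c=[atz(W,p,4) for p in ((127,150),(380,129),(384,277),(160,294))]
for x in c: print(x.round(1))
print(np.mean(c,0), [np.linalg.norm(c[i]-c[(i+1)%4]).round(0) for i in range(4)]); st()
E
```

```text
[ 484.4 -129.     4. ]
[431.8  52.    4. ]
[546.1  85.1   4. ]
[598.9 -95.4   4. ]
[515.32569257 -21.81691842   4.        ] [np.float64(188.0), np.float64(119.0), np.float64(188.0), np.float64(119.0)]
t 7.67 pos [505.7  18.9 147.8] rot [-3.140e+00 -1.000e-03  1.773e+00] F [-0.1  0.6 -0.6] w 0.434 q [-0.03 -0.16  1.63  0.    1.68 -1.8 ]
```

```bash
python3 -m creep '{"linear":[[0,0,0.3],[0,0,0.6],[0,0,0.7],[0,0,0.6],[0,0,0.5],[0,0,0.35],[0,0,0.2],[0,0,0.1],[0,0,0]],"delta_rot":[[0,0,0],[0,0,0],[0,0,0],[0,0,0],[0,0,0],[0,0,0],[0,0,0],[0,0,0],[0,0,0]],"grip":[0.7,0.7,0.7,0.7,0.7,0.7,0.7,0.7,0.7]}' 35
```

```text
t: 8.42
ee_pos: [505.8, 20.1, 47.9]
ee_rot: [-3.141, -0.0, 1.775]
force: [0.3, -0.1, -0.9]
grip_width: 0.433
```

```bash
python3 -m creep '{"linear":[[0,0,0.05],[0,0,0]],"delta_rot":[[0,0,0],[0,0,0]],"grip":[0.7,0.7]}' 35
```

```text
t: 8.58
ee_pos: [506.5, 19.7, 47.6]
ee_rot: [3.14, 0.0, 1.775]
force: [-0.5, -0.7, -2.0]
grip_width: 0.432
```

```bash
python3 -m creep '{"linear":[[0,0,0.05],[0,0,0.03],[0,0,0]],"delta_rot":[[0,0,0],[0,0,0],[0,0,0]],"grip":[0.7,0.7,0.7]}' 35;  python3 -m creep '{"linear":[[0,0,0.04],[0,0,0]],"delta_rot":[[0,0,0],[0,0,0]],"grip":[0.7,0.7]}' 35
```

```text
t: 8.83
ee_pos: [506.0, 19.5, 44.5]
ee_rot: [3.141, 0.0, 1.775]
force: [-0.2, 0.3, -1.3]
grip_width: 0.434
t: 9.0
ee_pos: [506.3, 19.6, 44.2]
ee_rot: [3.141, 0.0, 1.775]
force: [-1.7, 0.0, 4.8]
grip_width: 0.434
```

```bash
python3 -m creep '{"linear":[[0,0,0],[0,0,0],[0,0,0],[0,0,0],[0,0,0],[0,0,0],[0,0,-0.4],[0,0,-0.8],[0,0,-0.9],[0,0,-0.9],[0,0,-0.9],[0,0,-0.6]],"delta_rot":[[0,0,0],[0,0,0],[0,0,0],[0,0,0],[0,0,0],[0,0,0],[0,0,0],[0,0,0],[0,0,0],[0,0,0],[0,0,0],[0,0,0]],"grip":[0.5,0.4,0.3,0.15,0.1,0.1,0.1,0.1,0.1,0.1,0.1,0.1]}' 35
python3 - <<'E'
from h import *
st()
W=cams.read_camera("wrist");cv2.imwrite("pics/w5.png",W["pixels"])
delta([501.9,293.4,180],1.775)
E
```

```text
t: 10.0
ee_pos: [506.6, 19.6, 182.5]
ee_rot: [3.137, 0.001, 1.775]
force: [0.5, -0.5, 1.0]
grip_width: 0.895
t 10.00 pos [506.6  19.6 182.5] rot [3.137e+00 1.000e-03 1.775e+00] F [ 0.5 -0.5  1. ] w 0.895 q [-0.03 -0.17  1.57 -0.    1.74 -1.8 ]
lin units (total) [8.978 1.657 0.195]
 yaw 1.775 rot units [ 0.088  0.021 -0.002]
 yaw 4.917 rot units [ 0.033 -0.138 29.997]
 yaw -1.367 rot units [ 0.033 -0.138 29.997]
```

View pics/w5.png

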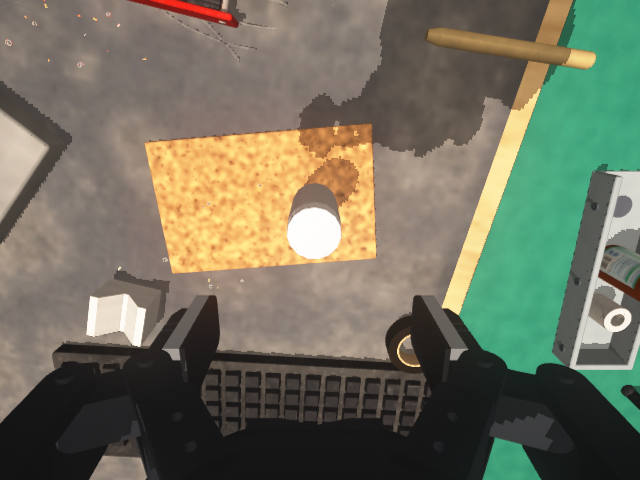

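Tin stands upright on the mat (315,230). Going back for the bottle.

```bash
python3 -m creep '{"linear":[[0.5,0.05,0],[0.95,0.05,0],[1,0.1,0],[1,0.1,0],[1,0.1,0],[1,0.1,0],[1,0.1,0],[1,0.1,0],[0.9,0.1,0],[0.5,0.1,0],[0.12,0,0],[0,0,0]],"delta_rot":[[0,0,0],[0,0,0],[0,0,0],[0,0,0],[0,0,0],[0,0,0],[0,0,0],[0,0,0],[0,0,0],[0,0,0],[0,0,0],[0,0,0]],"grip":[0,0,0,0,0,0,0,0,0,0,0,0]}' 35
python3 - <<'E'
from h import *
st()
W=cams.read_camera("wrist");cv2.imwrite("pics/w6.png",W["pixels"])
print(spotter.landmark_of("dropper_mid",W))
E
```

```text
t: 11.05
ee_pos: [477.7, 289.0, 178.2]
ee_rot: [-3.141, 0.001, 1.776]
force: [-0.3, -1.1, -0.9]
grip_width: 0.997
t 11.05 pos [477.7 289.  178.2] rot [-3.141e+00  1.000e-03  1.776e+00] F [-0.3 -1.1 -0.9] w 0.997 q [ 0.48 -0.02  1.44 -0.    1.72 -1.29]
[{'point': [315.0, 255.5], 'score': 0.92}]
```

View pics/w6.png

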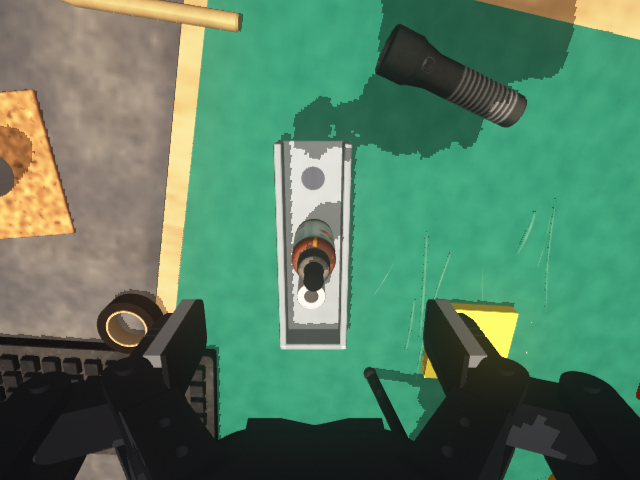

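```bash
python3 - <<'E'
from h import *
W=cams.read_camera("wrist")
i=W["pixels"];cv2.imwrite("pics/w6c.png",cv2.resize(i[200:320,260:380],None,fx=5,fy=5,interpolation=cv2.INTER_CUBIC))
print("disc",atz(W,(313,178),3)[:2]); print("bot mid",atz(W,(315,255.5),54)[:2])
o=np.array([500,292.5,0]);d=np.array([np.cos(.204),np.sin(.204),0]);n=np.array([-d[1],d[0],0])
for a in (-47,5,50): print(a,(o+a*d)[:2].round(1),proj(W,o+a*d+[0,0,3]).round(1))
for z in (68,105): print(z,proj(W,[501.9,293.4,z]))
E
```

```text
disc [455.21593347 282.01818621]
bot mid [504.17359508 293.79190214]
-47 [454. 283.] [314.4 176.8]
5 [504.9 293.5] [314.4 235.1]
50 [549.  302.6] [314.4 281.3]
68 [315.14327395 259.63589037]
105 [315.27396561 281.86147511]
```

View pics/w6c.png

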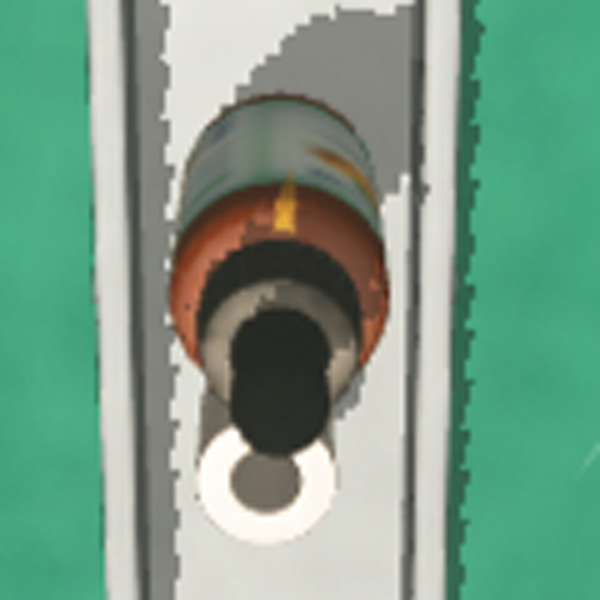

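```bash
python3 -c "
from h import *
delta([502,293.6,38],1.775)"
```

```text
lin units (total) [0.048 0.818 4.677]
 yaw 1.775 rot units [ 0.001  0.006 -0.015]
 yaw 4.917 rot units [ 1.0000e-02 -1.0000e-03  2.9985e+01]
 yaw -1.367 rot units [ 1.0000e-02 -1.0000e-03  2.9985e+01]
```

```bash
python3 -m creep '{"linear":[[0.02,0.4,0],[0.02,0.42,0.2],[0,0,0.6],[0,0,0.8],[0,0,0.8],[0,0,0.7],[0,0,0.6],[0,0,0.5],[0,0,0.3],[0,0,0.17],[0,0,0]],"delta_rot":[[0,0,0],[0,0,0],[0,0,0],[0,0,0],[0,0,0],[0,0,0],[0,0,0],[0,0,0],[0,0,0],[0,0,0],[0,0,0]],"grip":[0,0,0,0,0,0,0,0,0,0,0]}' 30
python3 - <<'E'
from h import *
W=cams.read_camera("wrist");cv2.imwrite("pics/w7.png",W["pixels"])
E
```

```text
t: 12.12
ee_pos: [501.5, 293.8, 37.2]
ee_rot: [-3.14, 0.001, 1.774]
force: [0.4, 0.5, 0.8]
grip_width: 1.001
```

View pics/w7.png

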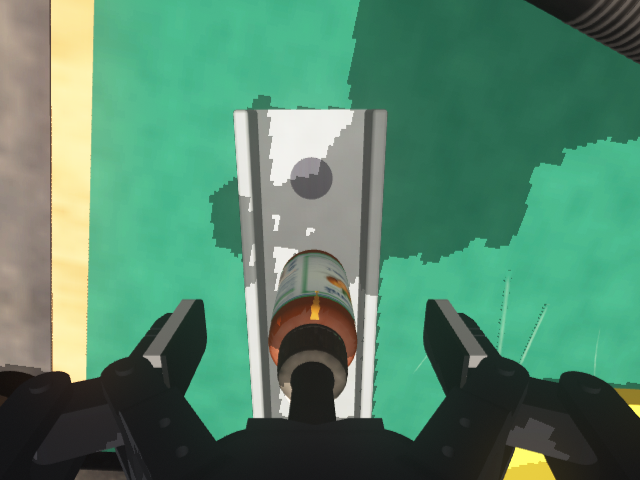

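Bottle is centred (313,370). Close and lift.

```bash
python3 -m creep '{"linear":[[0,0,0],[0,0,0],[0,0,0],[0,0,0],[0,0,0],[0,0,0],[0,0,0],[0,0,0],[0,0,0]],"delta_rot":[[0,0,0],[0,0,0],[0,0,0],[0,0,0],[0,0,0],[0,0,0],[0,0,0],[0,0,0],[0,0,0]],"grip":[0.3,0.4,0.5,0.6,0.65,0.75,0.75,0.75,0.75]}' 30
python3 -m creep '{"linear":[[0,0,-0.15],[0,0,-0.3],[0,0,-0.5],[0,0,-0.6],[0,0,-0.6],[0,0,-0.6],[0,0,-0.5],[0,0,-0.3],[0,0,0]],"delta_rot":[[0,0,0],[0,0,0],[0,0,0],[0,0,0],[0,0,0],[0,0,0],[0,0,0],[0,0,0],[0,0,0]],"grip":[0.75,0.75,0.75,0.75,0.75,0.75,0.75,0.75,0.75]}' 30
python3 - <<'E'
from h import *
W=cams.read_camera("wrist");cv2.imwrite("pics/w8.png",W["pixels"])
delta([528,-65,150],1.775)
E
```

```text
t: 12.92
ee_pos: [502.1, 294.9, 38.8]
ee_rot: [3.14, -0.0, 1.775]
force: [-0.3, -0.8, 5.0]
grip_width: 0.37
t: 13.67
ee_pos: [502.5, 295.2, 147.4]
ee_rot: [3.138, -0.001, 1.775]
force: [-0.3, -0.8, -1.1]
grip_width: 0.367
lin units (total) [-11.926  -1.585  -0.156]
 yaw 1.775 rot units [ 0.016 -0.005 -0.002]
 yaw 4.917 rot units [-8.0000e-03 -2.6000e-02  2.9998e+01]
 yaw -1.367 rot units [-8.0000e-03 -2.6000e-02  2.9998e+01]
```

View pics/w8.png

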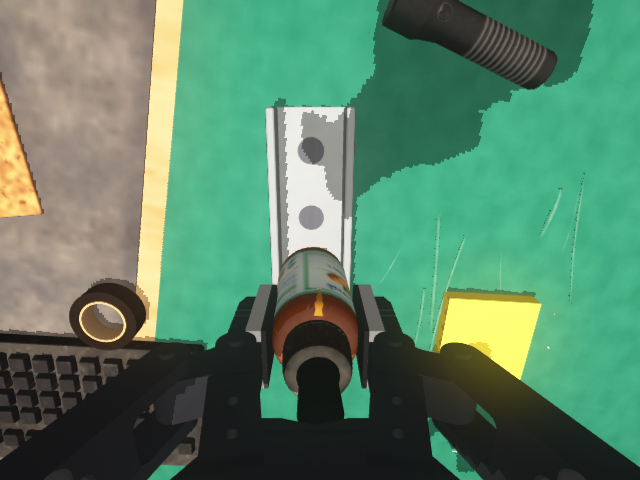

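```bash
python3 -m creep '{"linear":[[-0.3,-0.1,-0.2],[-0.6,-0.1,-0.2],[-0.9,-0.1,-0.2],[-0.95,-0.15,-0.1],[-0.95,-0.15,0],[-0.95,-0.15,0],[-0.95,-0.15,0],[-0.95,-0.15,0],[-0.95,-0.15,0],[-0.95,-0.15,0],[-0.95,-0.15,0],[-0.9,-0.1,0]],"delta_rot":[[0,0,0],[0,0,0],[0,0,0],[0,0,0],[0,0,0],[0,0,0],[0,0,0],[0,0,0],[0,0,0],[0,0,0],[0,0,0],[0,0,0]],"grip":[0.75,0.75,0.75,0.75,0.75,0.75,0.75,0.75,0.75,0.75,0.75,0.75]}' 30
python3 -m creep '{"linear":[[-0.8,-0.1,0],[-0.5,0,0],[-0.3,0,0],[0,0,0]],"delta_rot":[[0,0,0],[0,0,0],[0,0,0],[0,0,0]],"grip":[0.75,0.75,0.75,0.75]}' 30
python3 - <<'E'
from h import *
W=cams.read_camera("wrist");cv2.imwrite("pics/w9.png",W["pixels"])
delta([528,-65,41],1.775)
E
```

```text
t: 14.72
ee_pos: [516.1, -19.6, 164.4]
ee_rot: [-3.139, -0.0, 1.774]
force: [1.1, -0.8, -1.1]
grip_width: 0.368
t: 15.05
ee_pos: [523.5, -66.9, 164.4]
ee_rot: [-3.139, -0.0, 1.772]
force: [-0.1, 0.2, 0.1]
grip_width: 0.365
lin units (total) [-0.013  0.157  4.123]
 yaw 1.775 rot units [-0.015 -0.009 -0.016]
 yaw 4.917 rot units [-1.4000e-02  2.4000e-02  2.9984e+01]
 yaw -1.367 rot units [-1.4000e-02  2.4000e-02  2.9984e+01]
```

View pics/w9.png

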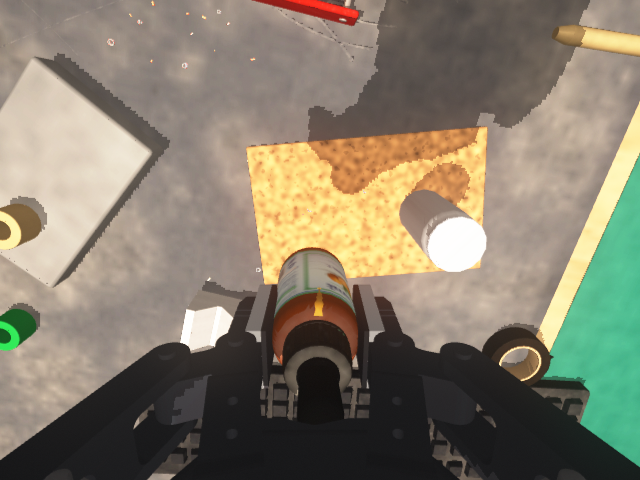

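```bash
python3 - <<'E'
from h import *
W=cams.read_camera("wrist")
for uv in ((203,280),(265,290),(185,345),(232,305)):
  print(atz(W,uv,0).round(0),atz(W,uv,40).round(0))
print("tin top",atz(W,(455,243),89).round(1)); st()
E
```

```text
[ 608. -149.    0.] [ 587. -140.   40.]
[606. -93.   0.] [586. -92.  40.]
[ 678. -158.    0.] [ 648. -148.   40.]
[ 627. -120.   -0.] [ 604. -115.   40.]
tin top [505.4  19.3  89. ]
t 15.15 pos [523.6 -64.9 164.9] rot [-3.140e+00 -1.000e-03  1.774e+00] F [ 0.1 -0.3 -0.2] w 0.362 q [-0.19 -0.11  1.54  0.    1.71 -1.96]
```

```bash
python3 -m creep '{"linear":[[0,0,0.3],[0,0,0.6],[0,0,0.7],[0,0,0.7],[0,0,0.6],[0,0,0.5],[0,0,0.35],[0,0,0.2],[0,0,0.1],[0,0,0]],"delta_rot":[[0,0,0],[0,0,0],[0,0,0],[0,0,0],[0,0,0],[0,0,0],[0,0,0],[0,0,0],[0,0,0],[0,0,0]],"grip":[0.75,0.75,0.75,0.75,0.75,0.75,0.75,0.75,0.75,0.75]}' 30
python3 -m creep '{"linear":[[0,0,0.05],[0,0,0]],"delta_rot":[[0,0,0],[0,0,0]],"grip":[0.75,0.75]}' 30
```

```text
t: 15.98
ee_pos: [524.0, -64.7, 43.8]
ee_rot: [-3.141, -0.0, 1.775]
force: [0.0, 0.2, -0.0]
grip_width: 0.37
t: 16.15
ee_pos: [524.6, -65.2, 43.5]
ee_rot: [3.14, 0.001, 1.775]
force: [0.4, -0.3, -0.6]
grip_width: 0.368
```

```bash
python3 -m creep '{"linear":[[0,0,0.05],[0,0,0.04],[0,0,0]],"delta_rot":[[0,0,0],[0,0,0],[0,0,0]],"grip":[0.75,0.75,0.75]}' 30;  python3 -m creep '{"linear":[[0,0,0.04],[0,0,0]],"delta_rot":[[0,0,0],[0,0,0]],"grip":[0.75,0.75]}' 30
```

```text
t: 16.4
ee_pos: [524.1, -65.3, 40.0]
ee_rot: [3.141, 0.0, 1.775]
force: [0.3, 0.4, -0.6]
grip_width: 0.367
t: 16.57
ee_pos: [524.6, -65.3, 39.8]
ee_rot: [3.14, 0.0, 1.775]
force: [-1.7, 0.9, 4.5]
grip_width: 0.367
```

```bash
python3 -m creep '{"linear":[[0,0,0],[0,0,0],[0,0,0],[0,0,0],[0,0,0],[0,0,0],[0,0,-0.4],[0,0,-0.8],[0,0,-0.9],[0,0,-0.9],[0,0,-0.9],[0,0,-0.6]],"delta_rot":[[0,0,0],[0,0,0],[0,0,0],[0,0,0],[0,0,0],[0,0,0],[0,0,0],[0,0,0],[0,0,0],[0,0,0],[0,0,0],[0,0,0]],"grip":[0.6,0.5,0.3,0.2,0.2,0.2,0.2,0.2,0.2,0.2,0.2,0.2]}' 30
python3 - <<'E'
from h import *
W=cams.read_camera("wrist");cv2.imwrite("pics/w10.png",W["pixels"])
S=cams.read_camera("scene");T=cams.read_camera("top")
cv2.imwrite("pics/s10.png",S["pixels"])
for uv in ((178,187),(207,197.5),(227.5,182.5)): print("S floor",atz(S,uv,0).round(0))
for uv in ((127,205),(108,153),(95,215)): print("T floor",atz(T,uv,0).round(0))
print("scope",tri([(S,(192,138)),(T,(60,165))]))
i=T["pixels"];cv2.imwrite("pics/tc10.png",cv2.resize(i[90:290,20:220],None,fx=3,fy=3,interpolation=cv2.INTER_CUBIC))
E
```

```text
t: 17.57
ee_pos: [524.7, -65.3, 178.1]
ee_rot: [3.138, 0.002, 1.775]
force: [0.2, -0.6, 1.4]
grip_width: 0.798
S floor [644. 505.   0.]
S floor [647. 386.   0.]
S floor [755. 427.   0.]
T floor [634. 380.   0.]
T floor [756. 435.   0.]
T floor [610. 450.   0.]
scope (array([674.72753276, 457.09691854, 140.33465511]), [np.float64(3.1666418851996045), np.float64(3.166641885199817)])
```

View pics/w10.png

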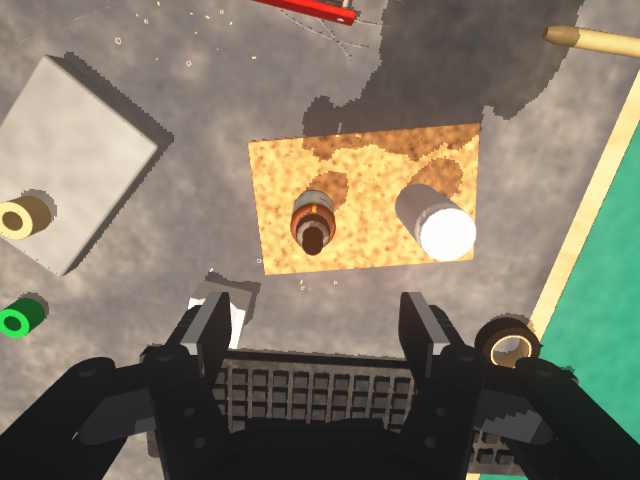

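View pics/s10.png

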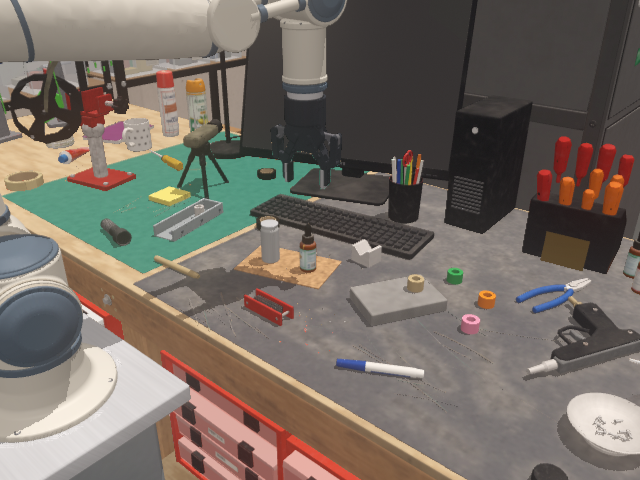

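View pics/tc10.png

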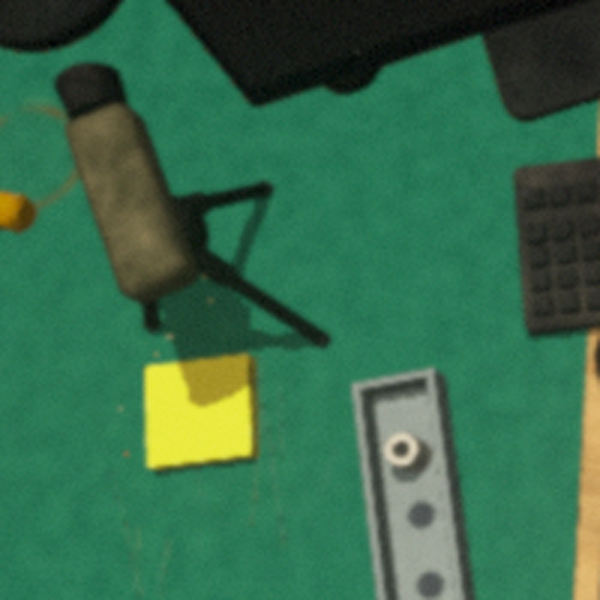

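```bash
python3 -c "
from h import *
delta([549,302.4,178],0.204)"
```

```text
lin units (total) [11.843  3.265 -0.056]
 yaw 0.204 rot units [ 0.047 -0.019 14.999]
 yaw 3.346 rot units [  0.019   0.047 -15.001]
 yaw -2.938 rot units [  0.019   0.047 -15.001]
```

```bash
python3 -m creep '{"linear":[[0.9,0.27,0],[1,0.27,0],[1,0.27,0],[1,0.27,0],[1,0.27,0],[1,0.27,0],[1,0.27,0],[1,0.27,0],[1,0.27,0],[1,0.27,0],[1,0.27,0],[0.95,0.3,0]],"delta_rot":[[0,0,0],[0,0,0],[0,0,0],[0,0,0],[0,0,0],[0,0,0],[0,0,0],[0,0,0],[0,0,0],[0,0,0],[0,0,0],[0,0,0]],"grip":[0.3,0.3,0.4,0.4,0.4,0.4,0.4,0.4,0.4,0.4,0.4,0.4]}' 30
python3 -m creep '{"linear":[[0,0,0],[0,0,0],[0,0,0],[0,0,0],[0,0,0],[0,0,0],[0,0,0],[0,0,0],[0,0,0],[0,0,0],[0,0,0],[0,0,0]],"delta_rot":[[0,0,1],[0,0,1],[0,0,1],[0,0,1],[0,0,1],[0,0,1],[0,0,1],[0,0,1],[0,0,1],[0,0,1],[0,0,1],[0,0,1]],"grip":[0.4,0.4,0.4,0.4,0.4,0.4,0.4,0.4,0.4,0.4,0.4,0.4]}' 30
python3 -m creep '{"linear":[[0,0,0],[0,0,0],[0,0,0],[0,0,0]],"delta_rot":[[0,0,1],[0,0,1],[0,0,1],[0,0,0]],"grip":[0.4,0.4,0.4,0.4]}' 30
python3 - <<'E'
from h import *
st();delta([549,302.4,178],0.204)
W=cams.read_camera("wrist");cv2.imwrite("pics/w11.png",W["pixels"])
E
```

```text
t: 18.72
ee_pos: [547.2, 304.3, 171.8]
ee_rot: [-3.139, 0.001, 1.775]
force: [0.6, -0.8, -0.1]
grip_width: 0.593
t: 19.72
ee_pos: [547.5, 302.5, 171.7]
ee_rot: [-3.141, 0.003, 0.513]
force: [0.2, -0.1, 0.4]
grip_width: 0.603
t: 20.05
ee_pos: [547.5, 302.5, 171.8]
ee_rot: [3.141, 0.003, 0.2]
force: [0.3, 0.2, 1.0]
grip_width: 0.596
t 20.05 pos [547.5 302.5 171.8] rot [3.141e+00 3.000e-03 2.000e-01] F [0.3 0.2 1. ] w 0.596 q [ 0.45  0.16  1.26 -0.    1.72  0.25]
lin units (total) [ 0.047  0.014 -0.206]
 yaw 0.204 rot units [ 0.007  0.027 -0.035]
 yaw 3.346 rot units [ 4.3000e-02 -1.1000e-02  2.9965e+01]
 yaw -2.938 rot units [ 4.3000e-02 -1.1000e-02  2.9965e+01]
```

View pics/w11.png

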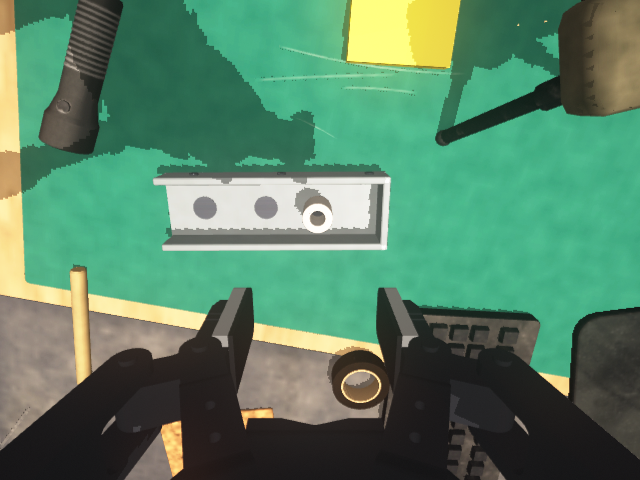

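```bash
python3 - <<'E'
from h import *
W=cams.read_camera("wrist");i=W["pixels"]
cv2.imwrite("pics/w11c.png",cv2.resize(i[160:260,150:400],None,fx=3.2,fy=3.2,interpolation=cv2.INTER_CUBIC))
print("bush top",atz(W,(317,217),33),"mark1",atz(W,(205,208),3),"mark2",atz(W,(266,207.5),3))
o=np.array([500,292.5,0]);d=np.array([np.cos(.204),np.sin(.204),0]);n=np.array([-d[1],d[0],0])
for a,b in ((-78,30),(-78,-30),(105,30),(105,-30)): print(a,b,proj(W,o+a*d+b*n+[0,0,28]).round(1),proj(W,o+a*d+b*n+[0,0,31]).round(1))
E
```

```text
bush top [548.64286172 302.1132379   33.        ] mark1 [455.47344615 282.06218516   3.        ] mark2 [506.26155914 293.1967744    3.        ]
-78 30 [150.1 176.3] [148.4 176.9]
-78 -30 [159.7 249.9] [158.2 251.2]
105 30 [389.8 177. ] [390.6 177.7]
105 -30 [385.2 250.7] [385.8 252. ]
```

View pics/w11c.png

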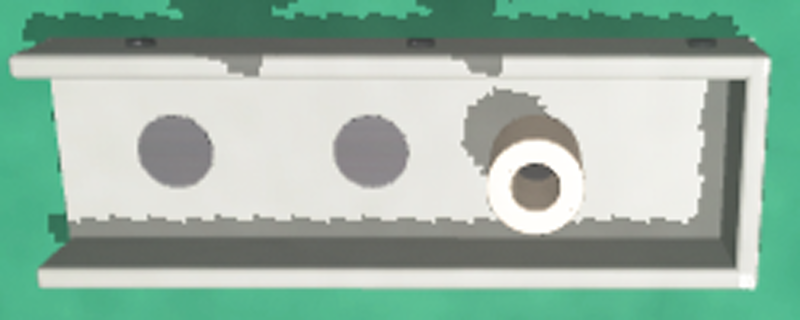

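```bash
python3 -m creep '{"linear":[[0.04,0.01,0.3],[0,0,0.7],[0,0,0.9],[0,0,0.8],[0,0,0.7],[0,0,0.5],[0,0,0.3],[0,0,0]],"delta_rot":[[0,0,-0.03],[0,0,0],[0,0,0],[0,0,0],[0,0,0],[0,0,0],[0,0,0],[0,0,0]],"grip":[0.5,0.5,0.53,0.53,0.53,0.53,0.53,0.53]}' 40
python3 - <<'E'
from h import *
st();delta([548.8,302,7],0.204)
W=cams.read_camera("wrist");cv2.imwrite("pics/w12.png",W["pixels"])
E
```

```text
t: 20.82
ee_pos: [547.8, 302.0, 44.0]
ee_rot: [3.14, 0.005, 0.208]
force: [-0.9, -0.4, -0.9]
grip_width: 0.469
t 20.82 pos [547.8 302.   44. ] rot [3.14  0.005 0.208] F [-0.9 -0.4 -0.9] w 0.469 q [ 0.45  0.21  1.44 -0.    1.5   0.24]
lin units (total) [0.04  0.004 1.233]
 yaw 0.204 rot units [0.013 0.05  0.042]
 yaw 3.346 rot units [-7.9000e-02  2.0000e-02 -2.9958e+01]
 yaw -2.938 rot units [-7.9000e-02  2.0000e-02 -2.9958e+01]
```

View pics/w12.png

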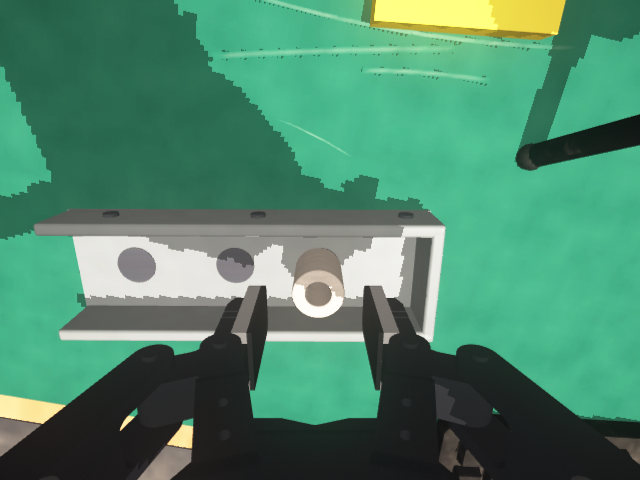

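```bash
python3 -m creep '{"linear":[[0.04,0,0.2],[0,0,0.3],[0,0,0.3],[0,0,0.2],[0,0,0.1],[0,0,0.1],[0,0,0]],"delta_rot":[[0,0,0],[0,0,0],[0,0,0],[0,0,0],[0,0,0],[0,0,0],[0,0,0]],"grip":[0.53,0.53,0.53,0.53,0.53,0.53,0.53]}' 40
python3 - <<'E'
from h import *
st()
W=cams.read_camera("wrist");cv2.imwrite("pics/w13.png",W["pixels"])
E
```

```text
t: 21.45
ee_pos: [550.2, 302.9, 10.8]
ee_rot: [3.141, 0.001, 0.207]
force: [0.1, 0.2, 0.5]
grip_width: 0.467
t 21.45 pos [550.2 302.9  10.8] rot [3.141e+00 1.000e-03 2.070e-01] F [0.1 0.2 0.5] w 0.467 q [ 0.45  0.23  1.47 -0.    1.44  0.24]
```

View pics/w13.png

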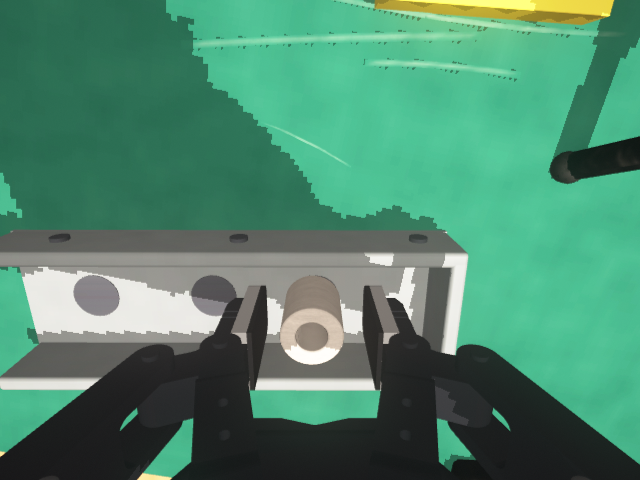

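```bash
python3 -m creep '{"linear":[[-0.03,0,0.1],[0,0,0],[0,0,0],[0,0,0],[0,0,0],[0,0,0],[0,0,0],[0,0,0],[0,0,0]],"delta_rot":[[0,0,0],[0,0,0],[0,0,0],[0,0,0],[0,0,0],[0,0,0],[0,0,0],[0,0,0],[0,0,0]],"grip":[0.53,0.58,0.62,0.66,0.7,0.75,0.85,0.85,0.85]}' 40
```

```text
t: 22.25
ee_pos: [549.9, 303.0, 9.1]
ee_rot: [-3.141, -0.001, 0.207]
force: [1.1, -0.1, 2.0]
grip_width: 0.26
```

```bash
python3 -m creep '{"linear":[[0,0,-0.15],[0,0,-0.3],[0,0,-0.5],[0,0,-0.7],[0,0,-0.8],[0,0,-0.8],[0,0,-0.6],[0,0,-0.3],[0,0,0]],"delta_rot":[[0,0,0],[0,0,0],[0,0,0],[0,0,0],[0,0,0],[0,0,0],[0,0,0],[0,0,0],[0,0,0]],"grip":[0.85,0.85,0.85,0.85,0.85,0.85,0.85,0.85,0.85]}' 40
python3 - <<'E'
from h import *
st();delta([505,-256,150])
W=cams.read_camera("wrist");cv2.imwrite("pics/w14.png",W["pixels"])
T=cams.read_camera("top")
c=[atz(T,p,25) for p in ((419.6,208.0),(460.6,229.6),(428.,289.6),(387.2,265.6))]
for x in c:print(x.round(1))
print(np.mean(c,0),[np.linalg.norm(c[i]-c[(i+1)%4]).round(0) for i in range(4)])
E
```

```text
t: 23.0
ee_pos: [550.8, 303.4, 136.8]
ee_rot: [-3.14, -0.005, 0.207]
force: [-0.0, -0.4, -0.4]
grip_width: 0.262
t 23.00 pos [550.8 303.4 136.8] rot [-3.14  -0.005  0.207] F [-0.  -0.4 -0.4] w 0.262 q [ 0.45  0.17  1.32 -0.    1.65  0.24]
lin units (total) [-5.325 17.933 -0.489]
[ 626.8 -266.4   25. ]
[ 580.5 -351.5   25. ]
[ 452.9 -278.7   25. ]
[ 501.7 -195.2   25. ]
[ 540.46729879 -272.96733701   25.        ] [np.float64(97.0), np.float64(147.0), np.float64(97.0), np.float64(144.0)]
```

View pics/w14.png

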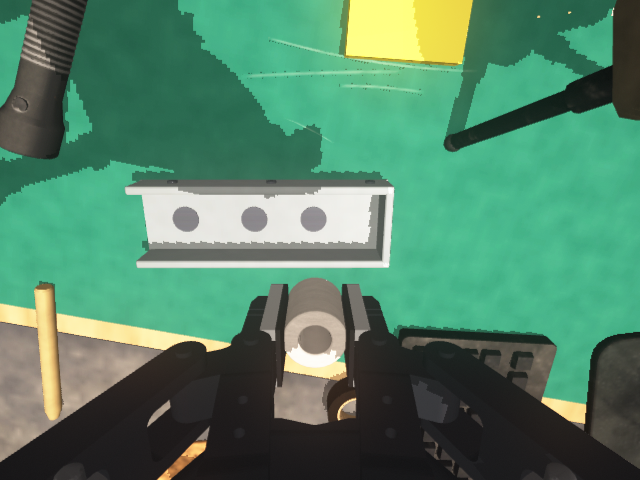

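```bash
python3 - <<'E'
from h import *
W=cams.read_camera("wrist")
for uv in ((186,219),(254.5,219),(313.5,219)): print("mark",atz(W,uv,3).round(1))
# rim back-end outer corners
for uv in ((393.5,186.5),(391,267)): print(atz(W,uv,28).round(1))
E
python3 -m creep '{"linear":[[-0.3,0.6,-0.25],[-0.3,0.9,-0.25],[-0.3,1,0],[-0.3,1,0],[-0.3,1,0],[-0.3,1,0],[-0.3,1,0],[-0.3,1,0],[-0.3,1,0],[-0.3,1,0],[-0.3,1,0],[-0.3,1,0]],"delta_rot":[[0,0,0],[0,0,0],[0,0,0],[0,0,0],[0,0,0],[0,0,0],[0,0,0],[0,0,0],[0,0,0],[0,0,0],[0,0,0],[0,0,0]],"grip":[0.85,0.85,0.85,0.85,0.85,0.85,0.85,0.85,0.85,0.85,0.85,0.85]}' 40
python3 -c "
from h import *
delta([507,-254,150])"
```

```text
mark [454.4 283.2   3. ]
mark [504.7 293.8   3. ]
mark [548.  302.9   3. ]
[593.9 342.8  28. ]
[607.7 286.6  28. ]
t: 24.15
ee_pos: [513.7, -58.3, 146.0]
ee_rot: [-3.14, 0.003, 0.207]
force: [0.3, -0.1, -0.5]
grip_width: 0.261
lin units (total) [-1.56   6.338 -0.136]
```

```bash
python3 -m creep '{"linear":[[-0.25,0.95,0],[-0.25,0.95,0],[-0.25,0.95,0],[-0.25,0.95,0],[-0.25,0.9,0],[-0.2,0.8,0],[-0.11,0.6,0],[0,0.24,0],[0,0,0]],"delta_rot":[[0,0,0],[0,0,0],[0,0,0],[0,0,0],[0,0,0],[0,0,0],[0,0,0],[0,0,0],[0,0,0]],"grip":[0.85,0.85,0.85,0.85,0.85,0.85,0.85,0.85,0.85]}' 40
python3 - <<'E'
from h import *
st()
W=cams.read_camera("wrist");cv2.imwrite("pics/w15.png",W["pixels"])
for n in ("plate_top","brass_bush_mid"): print(n,[(x["point"],round(x["score"],2)) for x in spotter.landmark_of(n,W)])
E
```

```text
t: 24.9
ee_pos: [507.5, -253.6, 146.1]
ee_rot: [-3.14, 0.002, 0.205]
force: [0.3, -0.9, -1.2]
grip_width: 0.26
t 24.90 pos [ 507.5 -253.6  146.1] rot [-3.14e+00  2.00e-03  2.05e-01] F [ 0.3 -0.9 -1.2] w 0.260 q [-0.52  0.01  1.47 -0.    1.67 -0.73]
plate_top [([348.5, 253.1], 0.74)]
brass_bush_mid [([507.0, 326.1], 0.91), ([332.0, 396.3], 0.82), ([392.0, 290.4], 0.75)]
```

View pics/w15.png

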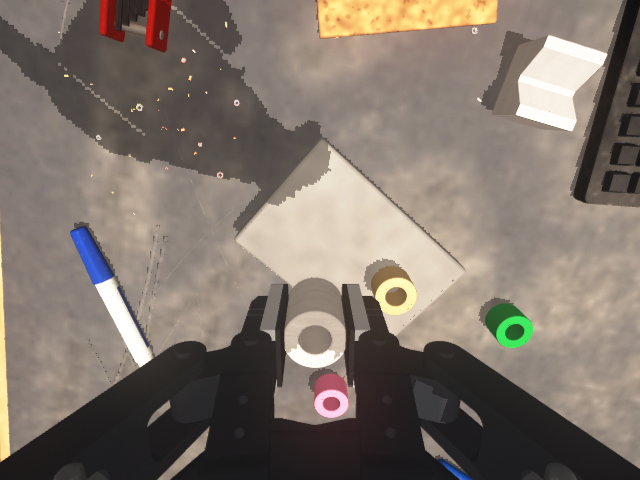

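```bash
python3 - <<'E'
from h import *
W=cams.read_camera("wrist")
for uv in ((326,140),(464,268),(235,238)): print(atz(W,uv,25).round(1))
print("brass top",atz(W,(396,297),47).round(1), "TCP on plate px",proj(W,[507.5,-253.6,25]))
E
```

```text
[ 503.  -192.4   25. ]
[ 626.2 -263.3   25. ]
[ 452.2 -275.6   25. ]
brass top [ 574.7 -287.5   47. ] TCP on plate px [313.98996639 225.04164602]
```

```bash
python3 -m creep '{"linear":[[0,-0.05,0.3],[0,-0.05,0.6],[0,0,0.7],[0,0,0.7],[0,0,0.6],[0,0,0.4],[0,0,0.25],[0,0,0.1],[0,0,0]],"delta_rot":[[0,0,0],[0,0,0],[0,0,0],[0,0,0],[0,0,0],[0,0,0],[0,0,0],[0,0,0],[0,0,0]],"grip":[0.85,0.85,0.85,0.85,0.85,0.85,0.85,0.85,0.85]}' 40
python3 -m creep '{"linear":[[0,0,0.05],[0,0,0]],"delta_rot":[[0,0,0],[0,0,0]],"grip":[0.85,0.85]}' 40
```

```text
t: 25.85
ee_pos: [507.6, -249.5, 38.4]
ee_rot: [-3.141, 0.0, 0.208]
force: [0.2, -0.4, -0.8]
grip_width: 0.262
t: 26.02
ee_pos: [508.2, -250.1, 38.3]
ee_rot: [3.14, -0.001, 0.207]
force: [-0.8, -0.6, 0.0]
grip_width: 0.264
```

```bash
python3 -m creep '{"linear":[[0,0,0.05],[0,0,0.05],[0,0,0]],"delta_rot":[[0,0,0],[0,0,0],[0,0,0]],"grip":[0.85,0.85,0.85]}' 40
python3 -m creep '{"linear":[[0,0,0.05],[0,0,0]],"delta_rot":[[0,0,0],[0,0,0]],"grip":[0.85,0.85]}' 40
python3 -m creep '{"linear":[[0,0,0.04],[0,0,0]],"delta_rot":[[0,0,0],[0,0,0]],"grip":[0.85,0.85]}' 40
```

```text
t: 26.27
ee_pos: [507.7, -249.9, 34.3]
ee_rot: [3.141, -0.0, 0.207]
force: [-0.5, 0.6, -0.4]
grip_width: 0.263
t: 26.43
ee_pos: [507.5, -249.8, 32.4]
ee_rot: [-3.141, 0.0, 0.207]
force: [0.1, 0.1, -1.3]
grip_width: 0.26
t: 26.6
ee_pos: [507.5, -249.8, 31.2]
ee_rot: [-3.141, 0.0, 0.207]
force: [0.4, -0.7, -0.5]
grip_width: 0.261
```

```bash
python3 -m creep '{"linear":[[0,0,0.03],[0,0,0]],"delta_rot":[[0,0,0],[0,0,0]],"grip":[0.85,0.85]}' 40
python3 -m creep '{"linear":[[0,0,0.03],[0,0,0]],"delta_rot":[[0,0,0],[0,0,0]],"grip":[0.85,0.85]}' 40
```

```text
t: 26.77
ee_pos: [507.6, -249.9, 31.0]
ee_rot: [3.141, -0.0, 0.207]
force: [-1.9, 1.1, 2.3]
grip_width: 0.267
t: 26.93
ee_pos: [507.7, -249.9, 31.0]
ee_rot: [3.141, -0.0, 0.207]
force: [-3.9, 1.9, 7.3]
grip_width: 0.263
```

Contact at the expected height. Release and rise.

```bash
python3 -m creep '{"linear":[[0,0,-0.03],[0,0,0],[0,0,0],[0,0,0],[0,0,0],[0,0,0],[0,0,-0.2],[0,0,-0.5],[0,0,-0.9],[0,0,-0.9],[0,0,-0.9],[0,0,-0.2]],"delta_rot":[[0,0,0],[0,0,0],[0,0,0],[0,0,0],[0,0,0],[0,0,0],[0,0,0],[0,0,0],[0,0,0],[0,0,0],[0,0,0],[0,0,0]],"grip":[0.85,0.7,0.6,0.5,0.45,0.45,0.45,0.45,0.45,0.45,0.45,0.45]}' 40
python3 - <<'E'
from h import *
st()
W=cams.read_camera("wrist");cv2.imwrite("pics/w16.png",W["pixels"])
delta([574.5,-288,140],0.204)
E
```

```text
t: 27.93
ee_pos: [509.4, -250.8, 144.9]
ee_rot: [3.136, -0.006, 0.207]
force: [0.3, 0.2, 1.3]
grip_width: 0.551
t 27.93 pos [ 509.4 -250.8  144.9] rot [ 3.136 -0.006  0.207] F [0.3 0.2 1.3] w 0.551 q [-0.52 -0.    1.48 -0.    1.66 -0.72]
lin units (total) [1.869 1.66  0.156]
 yaw 0.204 rot units [ 0.052 -0.059  0.03 ]
 yaw 3.346 rot units [  0.092   0.081 -29.97 ]
 yaw -2.938 rot units [  0.092   0.081 -29.97 ]
```

View pics/w16.png

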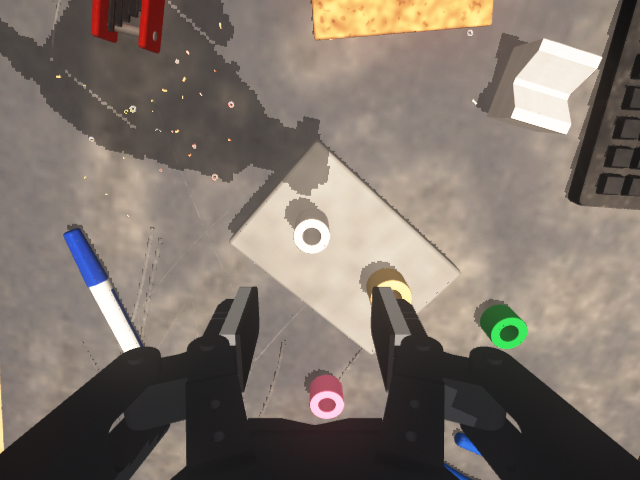

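```bash
python3 -m creep '{"linear":[[0.5,0.4,0],[0.6,0.55,0],[0.5,0.5,0],[0.27,0.21,0.15],[0,0,0]],"delta_rot":[[0,0,0],[0,0,0],[0,0,0],[0,0,0],[0,0,0]],"grip":[0.4,0.4,0.4,0.4,0.4]}' 40
python3 - <<'E'
from h import *
st()
W=cams.read_camera("wrist");i=W["pixels"];cv2.imwrite("pics/w17.png",i)
cv2.imwrite("pics/w17c.png",cv2.resize(i[170:290,255:375],None,fx=5,fy=5,interpolation=cv2.INTER_CUBIC))
E
```

```text
t: 28.4
ee_pos: [573.1, -287.3, 130.8]
ee_rot: [-3.139, 0.003, 0.207]
force: [0.5, -0.1, -1.0]
grip_width: 0.596
t 28.40 pos [ 573.1 -287.3  130.8] rot [-3.139e+00  3.000e-03  2.070e-01] F [ 0.5 -0.1 -1. ] w 0.596 q [-0.52  0.21  1.28  0.    1.66 -0.72]
```

View pics/w17c.png

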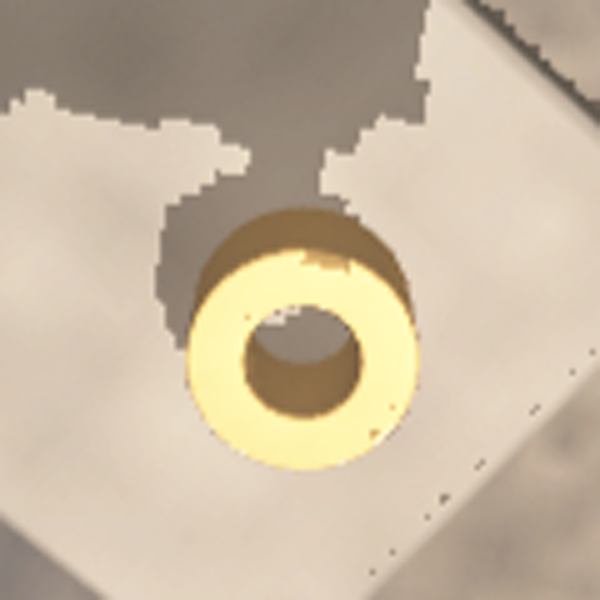

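View pics/w17.png

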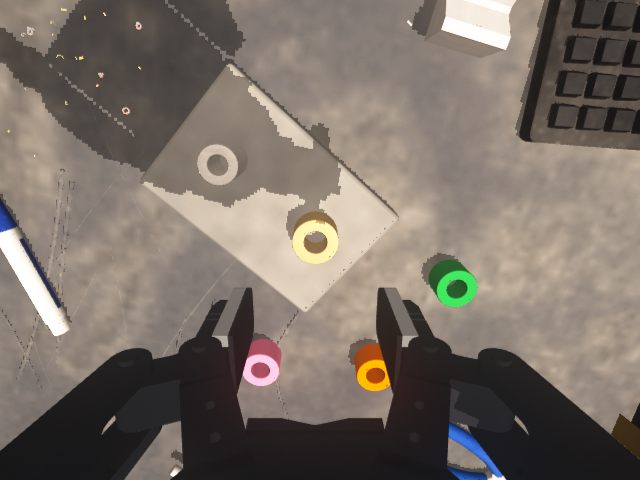

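```bash
python3 - <<'E'
from h import *
W=cams.read_camera("wrist");x=atz(W,(315.3,241.7),47);print(x);delta([x[0],x[1],28],0.204)
E
```

```text
[ 572.31147787 -288.30668996   47.        ]
lin units (total) [0.005 0.065 3.472]
 yaw 0.204 rot units [-0.021  0.024  0.03 ]
 yaw 3.346 rot units [ -0.038  -0.033 -29.97 ]
 yaw -2.938 rot units [ -0.038  -0.033 -29.97 ]
```

```bash
python3 -m creep '{"linear":[[0,0.04,0.4],[0,0,0.7],[0,0,0.8],[0,0,0.6],[0,0,0.4],[0,0,0.25],[0,0,0.15],[0,0,0]],"delta_rot":[[0,0,0],[0,0,0],[0,0,0],[0,0,0],[0,0,0],[0,0,0],[0,0,0],[0,0,0]],"grip":[0.45,0.45,0.45,0.45,0.45,0.45,0.45,0.45]}' 40
python3 - <<'E'
from h import *
st()
W=cams.read_camera("wrist");i=W["pixels"];cv2.imwrite("pics/w18.png",i)
E
```

```text
t: 29.17
ee_pos: [572.6, -288.0, 34.5]
ee_rot: [-3.141, 0.001, 0.207]
force: [0.3, 0.1, 0.1]
grip_width: 0.55
t 29.17 pos [ 572.6 -288.    34.5] rot [-3.141e+00  1.000e-03  2.070e-01] F [0.3 0.1 0.1] w 0.550 q [-0.52  0.25  1.41  0.    1.49 -0.73]
```

View pics/w18.png

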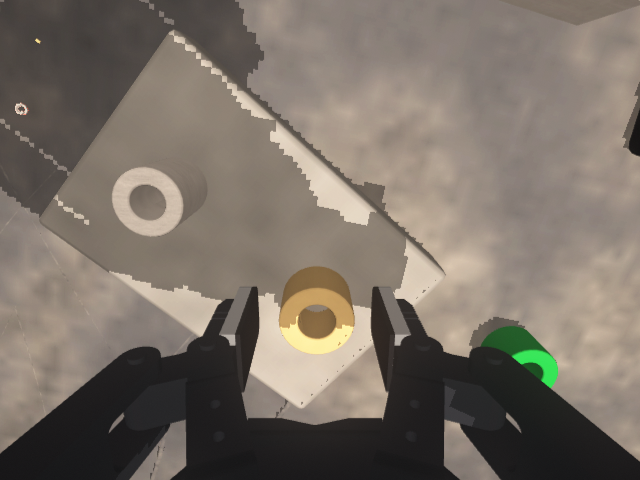

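```bash
python3 -m creep '{"linear":[[0,0,0.12],[0,0,0.1],[0,0,0],[0,0,0],[0,0,0],[0,0,0],[0,0,0],[0,0,0],[0,0,0],[0,0,0]],"delta_rot":[[0,0,0],[0,0,0],[0,0,0],[0,0,0],[0,0,0],[0,0,0],[0,0,0],[0,0,0],[0,0,0],[0,0,0]],"grip":[0.45,0.45,0.5,0.55,0.6,0.65,0.7,0.8,0.8,0.8]}' 40
python3 -m creep '{"linear":[[0,0,-0.15],[0,0,-0.3],[0,0,-0.6],[0,0,-0.8],[0,0,-0.8],[0,0,-0.8],[0,0,-0.5],[0,0,-0.2],[0,0,0]],"delta_rot":[[0,0,0],[0,0,0],[0,0,0],[0,0,0],[0,0,0],[0,0,0],[0,0,0],[0,0,0],[0,0,0]],"grip":[0.8,0.8,0.8,0.8,0.8,0.8,0.8,0.8,0.8]}' 40
python3 - <<'E'
from h import *
st();delta([548.4,302.7,155],0.204)
W=cams.read_camera("wrist");i=W["pixels"];cv2.imwrite("pics/w19.png",i)
E
```

```text
t: 30.05
ee_pos: [573.3, -288.3, 29.0]
ee_rot: [3.141, -0.001, 0.207]
force: [-0.7, 0.4, 2.3]
grip_width: 0.324
t: 30.8
ee_pos: [573.7, -288.6, 155.6]
ee_rot: [3.139, -0.003, 0.207]
force: [1.0, -0.3, -0.2]
grip_width: 0.329
t 30.80 pos [ 573.7 -288.6  155.6] rot [ 3.139e+00 -3.000e-03  2.070e-01] F [ 1.  -0.3 -0.2] w 0.329 q [-0.52  0.2   1.25 -0.    1.69 -0.73]
lin units (total) [  3.227 -19.462  -0.021]
 yaw 0.204 rot units [ 0.025 -0.028  0.029]
 yaw 3.346 rot units [  0.043   0.039 -29.97 ]
 yaw -2.938 rot units [  0.043   0.039 -29.97 ]
```

View pics/w19.png

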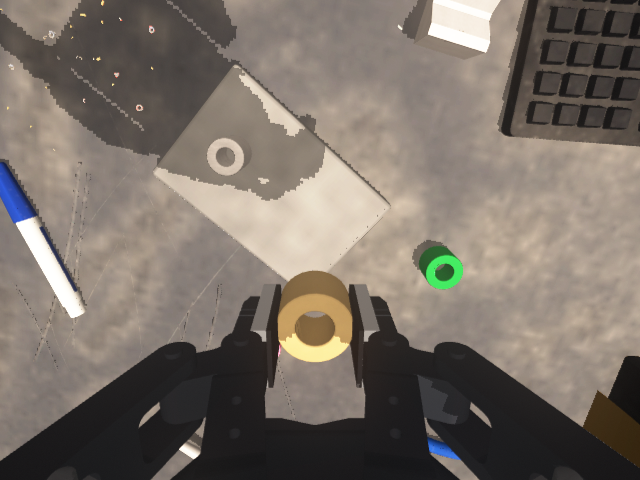

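```bash
python3 -m creep '{"linear":[[0.1,-0.5,0],[0.16,-0.9,0],[0.17,-1,0],[0.17,-1,0],[0.17,-1,0],[0.17,-1,0],[0.17,-1,0],[0.17,-1,0],[0.17,-1,0],[0.17,-1,0],[0.17,-1,0],[0.17,-1,0]],"delta_rot":[[0,0,0],[0,0,0],[0,0,0],[0,0,0],[0,0,0],[0,0,0],[0,0,0],[0,0,0],[0,0,0],[0,0,0],[0,0,0],[0,0,0]],"grip":[0.8,0.8,0.8,0.8,0.8,0.8,0.8,0.8,0.8,0.8,0.8,0.8]}' 40
python3 -m creep '{"linear":[[0.17,-1,0],[0.17,-1,0],[0.17,-1,0],[0.17,-1,0],[0.17,-1,0],[0.17,-1,0],[0.16,-0.9,0],[0.1,-0.6,0],[0,-0.4,0],[0,0,0]],"delta_rot":[[0,0,0],[0,0,0],[0,0,0],[0,0,0],[0,0,0],[0,0,0],[0,0,0],[0,0,0],[0,0,0],[0,0,0]],"grip":[0.8,0.8,0.8,0.8,0.8,0.8,0.8,0.8,0.8,0.8]}' 40
python3 - <<'E'
from h import *
st();delta([548.4,302.7,100],0.204)
E
```

```text
t: 31.85
ee_pos: [558.6, 60.8, 150.8]
ee_rot: [-3.141, 0.003, 0.207]
force: [-0.1, -0.3, -0.1]
grip_width: 0.327
t: 32.68
ee_pos: [547.1, 300.7, 150.9]
ee_rot: [-3.141, 0.003, 0.21]
force: [0.9, 0.1, -0.2]
grip_width: 0.333
t 32.68 pos [547.1 300.7 150.9] rot [-3.141e+00  3.000e-03  2.100e-01] F [ 0.9  0.1 -0.2] w 0.333 q [0.45 0.16 1.3  0.   1.69 0.24]
lin units (total) [ 0.06  -0.056  1.697]
 yaw 0.204 rot units [-0.001  0.033  0.06 ]
 yaw 3.346 rot units [-5.100e-02 -2.000e-03 -2.994e+01]
 yaw -2.938 rot units [-5.100e-02 -2.000e-03 -2.994e+01]
```

```bash
python3 -m creep '{"linear":[[0.05,-0.05,0.4],[0,0,0.7],[0,0,0.8],[0,0,0.7],[0,0,0.5],[0,0,0.3],[0,0,0.1],[0,0,0]],"delta_rot":[[0,0,0.05],[0,0,0],[0,0,0],[0,0,0],[0,0,0],[0,0,0],[0,0,0],[0,0,0]],"grip":[0.8,0.8,0.8,0.8,0.8,0.8,0.8,0.8]}' 40
python3 - <<'E'
from h import *
st();delta([548.7,302.6,12],0.204)
W=cams.read_camera("wrist");i=W["pixels"];cv2.imwrite("pics/w20.png",i)
E
```

```text
t: 33.35
ee_pos: [549.9, 299.1, 46.8]
ee_rot: [3.141, 0.002, 0.201]
force: [0.0, -0.4, -0.6]
grip_width: 0.327
t 33.35 pos [549.9 299.1  46.8] rot [3.141e+00 2.000e-03 2.010e-01] F [ 0.  -0.4 -0.6] w 0.327 q [ 0.44  0.2   1.44 -0.    1.5   0.24]
lin units (total) [-0.014 -0.122  1.161]
 yaw 0.204 rot units [ 0.006  0.017 -0.031]
 yaw 3.346 rot units [ 2.6000e-02 -9.0000e-03  2.9969e+01]
 yaw -2.938 rot units [ 2.6000e-02 -9.0000e-03  2.9969e+01]
```

View pics/w20.png

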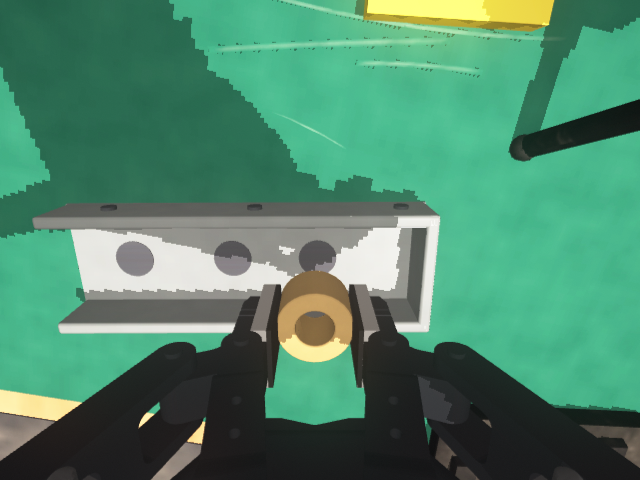

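```bash
python3 -m creep '{"linear":[[0,-0.12,0],[0,0,0.3],[0,0,0.3],[0,0,0.3],[0,0,0.1],[0,0,0]],"delta_rot":[[0,0,0],[0,0,0],[0,0,0],[0,0,0],[0,0,0],[0,0,0]],"grip":[0.8,0.8,0.8,0.8,0.8,0.8]}' 40
python3 - <<'E'
from h import *
st();delta([548.7,302.6,8],0.204)
W=cams.read_camera("wrist");i=W["pixels"];cv2.imwrite("pics/w21.png",i)
E
```

```text
t: 33.9
ee_pos: [548.4, 303.2, 15.7]
ee_rot: [3.141, 0.003, 0.202]
force: [-0.1, 0.4, -1.4]
grip_width: 0.332
t 33.90 pos [548.4 303.2  15.7] rot [3.141e+00 3.000e-03 2.020e-01] F [-0.1  0.4 -1.4] w 0.332 q [ 0.45  0.23  1.46 -0.    1.45  0.25]
lin units (total) [0.007 0.023 0.257]
 yaw 0.204 rot units [ 0.009  0.032 -0.019]
 yaw 3.346 rot units [ 5.1000e-02 -1.4000e-02  2.9981e+01]
 yaw -2.938 rot units [ 5.1000e-02 -1.4000e-02  2.9981e+01]
```

View pics/w21.png

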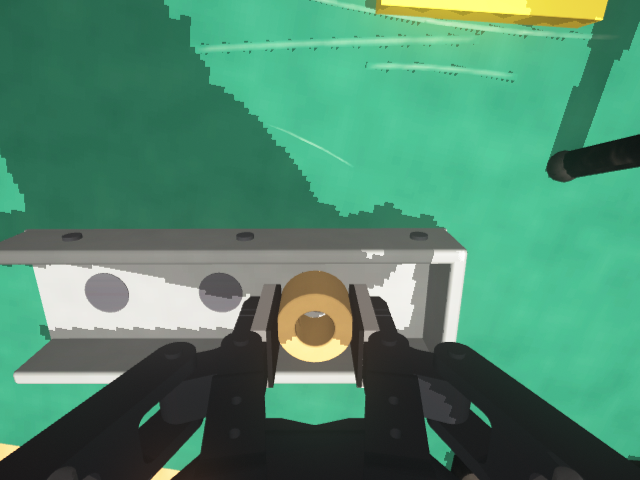

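Centred in the channel. Set down slowly.

```bash
python3 -m creep '{"linear":[[0,0,0.1],[0,0,0.08],[0,0,0]],"delta_rot":[[0,0,0],[0,0,0],[0,0,0]],"grip":[0.8,0.8,0.8]}' 40
python3 -m creep '{"linear":[[0,0,0.06],[0,0,0]],"delta_rot":[[0,0,0],[0,0,0]],"grip":[0.8,0.8]}' 40
python3 -m creep '{"linear":[[0,0,0.04],[0,0,0]],"delta_rot":[[0,0,0],[0,0,0]],"grip":[0.8,0.8]}' 40
```

```text
t: 34.2
ee_pos: [549.4, 303.7, 12.3]
ee_rot: [3.141, 0.0, 0.202]
force: [-0.9, 0.1, -1.0]
grip_width: 0.327
t: 34.37
ee_pos: [549.5, 303.7, 10.6]
ee_rot: [3.142, 0.0, 0.202]
force: [0.6, 0.2, -0.7]
grip_width: 0.33
t: 34.53
ee_pos: [549.5, 303.7, 9.5]
ee_rot: [-3.142, 0.0, 0.202]
force: [-0.3, -0.3, -1.6]
grip_width: 0.33
```

```bash
python3 -m creep '{"linear":[[-0.02,0.03,0.04],[0,0,0.02],[0,0,0]],"delta_rot":[[0,0,0],[0,0,0],[0,0,0]],"grip":[0.8,0.8,0.8]}' 40
python3 -m creep '{"linear":[[0,0,0.03],[0,0,0]],"delta_rot":[[0,0,0],[0,0,0]],"grip":[0.8,0.8]}' 40
```

```text
t: 34.78
ee_pos: [549.0, 302.6, 7.6]
ee_rot: [3.141, 0.0, 0.202]
force: [-0.5, -0.2, -1.5]
grip_width: 0.331
t: 34.95
ee_pos: [549.2, 302.8, 7.0]
ee_rot: [-3.141, -0.0, 0.202]
force: [-0.2, -0.0, -0.5]
grip_width: 0.33
```

```bash
python3 -m creep '{"linear":[[0,0,0.03],[0,0,0]],"delta_rot":[[0,0,0],[0,0,0]],"grip":[0.8,0.8]}' 40
python3 -m creep '{"linear":[[0,0,0.03],[0,0,0]],"delta_rot":[[0,0,0],[0,0,0]],"grip":[0.8,0.8]}' 40
```

```text
t: 35.12
ee_pos: [549.2, 302.8, 7.0]
ee_rot: [-3.142, -0.0, 0.202]
force: [-2.9, -1.3, 4.0]
grip_width: 0.326
t: 35.28
ee_pos: [549.2, 302.8, 7.0]
ee_rot: [-3.141, -0.001, 0.202]
force: [-3.2, -1.6, 9.7]
grip_width: 0.331
```

```bash
python3 -m creep '{"linear":[[0,0,-0.05],[0,0,0],[0,0,0],[0,0,0],[0,0,0],[0,0,-0.1],[0,0,-0.4],[0,0,-0.8],[0,0,-0.9],[0,0,-0.9],[0,0,-0.9],[0,0,-0.9]],"delta_rot":[[0,0,0],[0,0,0],[0,0,0],[0,0,0],[0,0,0],[0,0,0],[0,0,0],[0,0,0],[0,0,0],[0,0,0],[0,0,0],[0,0,0]],"grip":[0.8,0.6,0.55,0.5,0.5,0.5,0.5,0.5,0.5,0.5,0.5,0.5]}' 40
python3 - <<'E'
from h import *
st()
W=cams.read_camera("wrist");i=W["pixels"];cv2.imwrite("pics/w22.png",i)
E
```

```text
t: 36.28
ee_pos: [549.0, 302.7, 156.3]
ee_rot: [-3.141, -0.001, 0.202]
force: [0.4, 0.9, 0.3]
grip_width: 0.499
t 36.28 pos [549.  302.7 156.3] rot [-3.141e+00 -1.000e-03  2.020e-01] F [0.4 0.9 0.3] w 0.499 q [ 0.45  0.16  1.29 -0.    1.69  0.25]
```

View pics/w22.png

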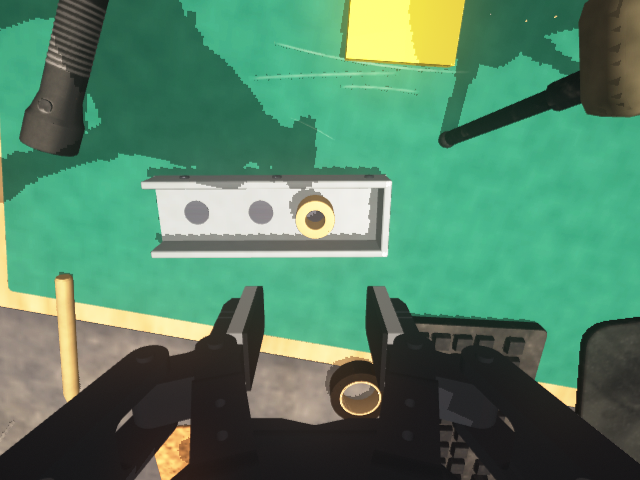

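```bash
python3 -m creep '{"linear":[[0,0,-0.3],[0,0,-0.3],[0,0,0],[0,0,0],[0,0,0],[0,0,0],[0,0,0],[0,0,0],[0,0,0],[0,0,0],[0,0,0],[0,0,0]],"delta_rot":[[0,0,-1],[0,0,-1],[0,0,-1],[0,0,-1],[0,0,-1],[0,0,-1],[0,0,-1],[0,0,-1],[0,0,-1],[0,0,-1],[0,0,-1],[0,0,-1]],"grip":[0.2,0.2,0.2,0.2,0.2,0.2,0.2,0.2,0.2,0.2,0.2,0.2]}' 40
python3 -m creep '{"linear":[[0,0,0],[0,0,0],[0,0,0],[0,0,0]],"delta_rot":[[0,0,-1],[0,0,-1],[0,0,-1],[0,0,0]],"grip":[0.2,0.2,0.2,0.2]}' 40
python3 - <<'E'
from h import *
st();delta([524.3,-65.3,175],1.775)
E
```

```text
t: 37.33
ee_pos: [549.1, 302.8, 172.6]
ee_rot: [3.141, -0.001, 1.464]
force: [0.2, 0.2, -0.3]
grip_width: 0.8
t: 37.67
ee_pos: [549.2, 302.8, 172.6]
ee_rot: [3.141, -0.0, 1.776]
force: [-0.6, 0.3, 0.0]
grip_width: 0.803
t 37.67 pos [549.2 302.8 172.6] rot [ 3.141 -0.     1.776] F [-0.6  0.3  0. ] w 0.803 q [ 0.45  0.16  1.26 -0.    1.72 -1.33]
lin units (total) [-11.842  -3.316  -0.087]
 yaw 1.775 rot units [ 0.01  -0.002  0.013]
 yaw 4.917 rot units [ 4.0000e-03  1.6000e-02 -2.9987e+01]
 yaw -1.367 rot units [ 4.0000e-03  1.6000e-02 -2.9987e+01]
```

```bash
python3 -m creep '{"linear":[[-0.6,-0.2,-0.1],[-0.95,-0.28,-0.1],[-1,-0.28,0],[-1,-0.28,0],[-1,-0.28,0],[-1,-0.28,0],[-1,-0.28,0],[-1,-0.28,0],[-1,-0.28,0],[-1,-0.28,0],[-1,-0.28,0],[-0.8,-0.28,0]],"delta_rot":[[0,0,0],[0,0,0],[0,0,0],[0,0,0],[0,0,0],[0,0,0],[0,0,0],[0,0,0],[0,0,0],[0,0,0],[0,0,0],[0,0,0]],"grip":[0.2,0.2,0.2,0.2,0.2,0.2,0.2,0.2,0.2,0.2,0.2,0.2]}' 30
python3 -m creep '{"linear":[[-0.45,-0.03,0],[-0.05,0,0],[0,0,0]],"delta_rot":[[0,0,0],[0,0,0],[0,0,0]],"grip":[0.2,0.2,0.2]}' 30
python3 - <<'E'
from h import *
st();delta([524.3,-65.3,39],1.775)
W=cams.read_camera("wrist");i=W["pixels"];cv2.imwrite("pics/w23.png",i)
print(proj(W,[524.3,-65.3,106]),proj(W,[505.4,19.3,89]))
E
```

```text
t: 38.67
ee_pos: [520.7, -52.7, 178.4]
ee_rot: [3.141, 0.001, 1.768]
force: [0.7, 0.1, -0.3]
grip_width: 0.799
t: 38.92
ee_pos: [523.4, -65.6, 177.9]
ee_rot: [3.141, -0.0, 1.77]
force: [0.0, 0.4, -0.8]
grip_width: 0.801
t 38.92 pos [523.4 -65.6 177.9] rot [ 3.141 -0.     1.77 ] F [ 0.   0.4 -0.8] w 0.801 q [-0.19 -0.11  1.52  0.    1.73 -1.96]
lin units (total) [1.00e-03 3.00e-02 4.63e+00]
 yaw 1.775 rot units [ 0.006 -0.004 -0.049]
 yaw 4.917 rot units [-6.0000e-03 -9.0000e-03  2.9951e+01]
 yaw -1.367 rot units [-6.0000e-03 -9.0000e-03  2.9951e+01]
[313.81401089 247.49675608] [447.6441376  235.76608417]
```

View pics/w23.png

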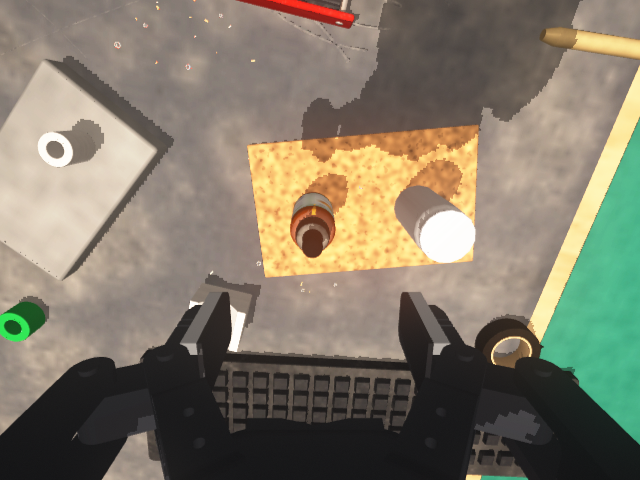

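```bash
python3 -m creep '{"linear":[[-0.03,0,0.3],[0,0,0.6],[0,0,0.8],[0,0,0.8],[0,0,0.7],[0,0,0.6],[0,0,0.4],[0,0,0.25],[0,0,0.1],[0,0,0]],"delta_rot":[[0,0,0],[0,0,0],[0,0,0],[0,0,0],[0,0,0],[0,0,0],[0,0,0],[0,0,0],[0,0,0],[0,0,0]],"grip":[0.2,0.2,0.2,0.2,0.2,0.2,0.2,0.2,0.2,0.2]}' 30
python3 - <<'E'
from h import *
st()
W=cams.read_camera("wrist");i=W["pixels"];cv2.imwrite("pics/w24.png",i)
E
```

```text
t: 39.8
ee_pos: [523.2, -65.9, 40.8]
ee_rot: [-3.141, -0.0, 1.773]
force: [-0.3, -0.5, -0.5]
grip_width: 0.801
t 39.80 pos [523.2 -65.9  40.8] rot [-3.141 -0.     1.773] F [-0.3 -0.5 -0.5] w 0.801 q [-0.19 -0.06  1.72  0.    1.48 -1.96]
```

View pics/w24.png

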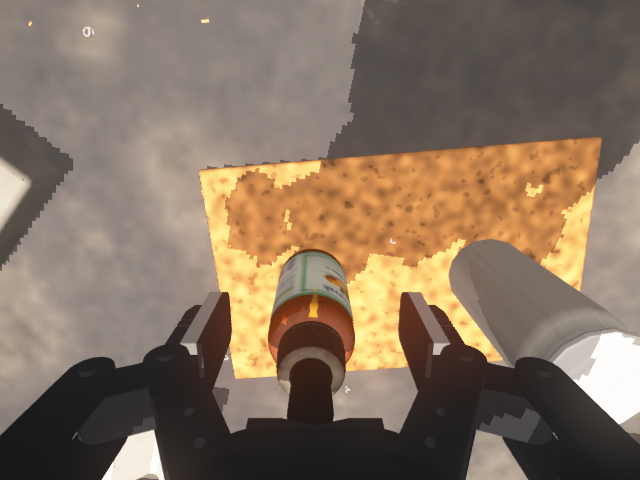

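```bash
python3 -m creep '{"linear":[[0,0,0],[0,0,0],[0,0,0],[0,0,0],[0,0,0],[0,0,0],[0,0,0],[0,0,0]],"delta_rot":[[0,0,0],[0,0,0],[0,0,0],[0,0,0],[0,0,0],[0,0,0],[0,0,0],[0,0,0]],"grip":[0.4,0.5,0.58,0.65,0.7,0.75,0.75,0.75]}' 30
python3 -m creep '{"linear":[[0,0,-0.15],[0,0,-0.3],[0,0,-0.5],[0,0,-0.7],[0,0,-0.7],[0,0,-0.7],[0,0,-0.5],[0,0,-0.5],[0,0,-0.2],[0,0,0]],"delta_rot":[[0,0,0],[0,0,0],[0,0,0],[0,0,0],[0,0,0],[0,0,0],[0,0,0],[0,0,0],[0,0,0],[0,0,0]],"grip":[0.75,0.75,0.75,0.75,0.75,0.75,0.75,0.75,0.75,0.75]}' 30
python3 - <<'E'
from h import *
st();delta([503,293.4,165],1.775)
E
```

```text
t: 40.52
ee_pos: [523.9, -66.6, 42.2]
ee_rot: [3.14, 0.001, 1.773]
force: [0.1, -0.8, 6.2]
grip_width: 0.366
t: 41.35
ee_pos: [523.9, -66.4, 170.7]
ee_rot: [3.139, 0.001, 1.773]
force: [-0.4, -0.2, -0.7]
grip_width: 0.364
t 41.35 pos [523.9 -66.4 170.7] rot [3.139e+00 1.000e-03 1.773e+00] F [-0.4 -0.2 -0.7] w 0.364 q [-0.19 -0.11  1.54  0.    1.71 -1.96]
lin units (total) [11.89   1.721  0.181]
 yaw 1.775 rot units [ 0.028  0.01  -0.022]
 yaw 4.917 rot units [ 1.6000e-02 -4.4000e-02  2.9978e+01]
 yaw -1.367 rot units [ 1.6000e-02 -4.4000e-02  2.9978e+01]
```

```bash
python3 -m creep '{"linear":[[0.3,0.05,0],[0.6,0.1,0],[0.9,0.15,0],[0.95,0.15,0],[0.95,0.15,0],[0.95,0.15,0],[0.95,0.15,0],[0.95,0.15,0],[0.95,0.15,0],[0.95,0.15,0],[0.95,0.15,0],[0.95,0.15,0]],"delta_rot":[[0,0,0],[0,0,0],[0,0,0],[0,0,0],[0,0,0],[0,0,0],[0,0,0],[0,0,0],[0,0,0],[0,0,0],[0,0,0],[0,0,0]],"grip":[0.75,0.75,0.75,0.75,0.75,0.75,0.75,0.75,0.75,0.75,0.75,0.75]}' 30
python3 -m creep '{"linear":[[0.8,0.1,0],[0.5,0.05,0],[0.2,0,0],[0,0,0]],"delta_rot":[[0,0,0],[0,0,0],[0,0,0],[0,0,0]],"grip":[0.75,0.75,0.75,0.75]}' 30
python3 - <<'E'
from h import *
st();delta([502.3,293.4,80],1.775)
W=cams.read_camera("wrist");i=W["pixels"];cv2.imwrite("pics/w25.png",i)
E
```

```text
t: 42.35
ee_pos: [508.1, 249.6, 166.6]
ee_rot: [-3.139, 0.0, 1.773]
force: [1.1, -0.2, 0.1]
grip_width: 0.372
t: 42.68
ee_pos: [504.0, 293.6, 167.4]
ee_rot: [-3.139, 0.001, 1.775]
force: [-0.5, 0.2, -1.0]
grip_width: 0.364
t 42.68 pos [504.  293.6 167.4] rot [-3.139e+00  1.000e-03  1.775e+00] F [-0.5  0.2 -1. ] w 0.364 q [ 0.47  0.04  1.39  0.    1.71 -1.31]
lin units (total) [ 0.006 -0.051  2.912]
 yaw 1.775 rot units [-0.02   0.005 -0.005]
 yaw 4.917 rot units [9.0000e-03 3.2000e-02 2.9995e+01]
 yaw -1.367 rot units [9.0000e-03 3.2000e-02 2.9995e+01]
```

View pics/w25.png

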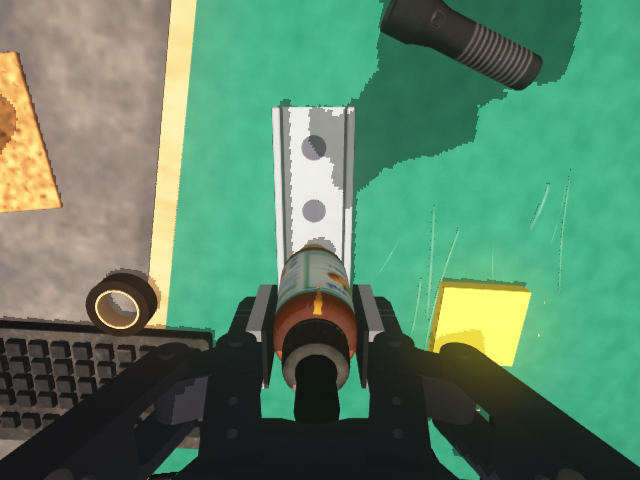

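```bash
python3 -m creep '{"linear":[[0,-0.04,0.3],[0,0,0.6],[0,0,0.7],[0,0,0.6],[0,0,0.5],[0,0,0.4],[0,0,0.3],[0,0,0.2],[0,0,0.2],[0,0,0.1],[0,0,0]],"delta_rot":[[0,0,0],[0,0,0],[0,0,0],[0,0,0],[0,0,0],[0,0,0],[0,0,0],[0,0,0],[0,0,0],[0,0,0],[0,0,0]],"grip":[0.75,0.75,0.75,0.75,0.75,0.75,0.75,0.75,0.75,0.75,0.75]}' 30
python3 - <<'E'
from h import *
st();delta([502.3,293.4,44],1.775)
W=cams.read_camera("wrist");i=W["pixels"];cv2.imwrite("pics/w26.png",i)
E
```

```text
t: 43.65
ee_pos: [503.7, 292.4, 51.3]
ee_rot: [-3.141, 0.0, 1.773]
force: [0.1, -0.3, -0.2]
grip_width: 0.365
t 43.65 pos [503.7 292.4  51.3] rot [-3.141  0.     1.773] F [ 0.1 -0.3 -0.2] w 0.365 q [ 0.47  0.08  1.56 -0.    1.5  -1.3 ]
lin units (total) [ 0.041 -0.038  0.242]
 yaw 1.775 rot units [-0.003  0.001 -0.023]
 yaw 4.917 rot units [2.0000e-03 4.0000e-03 2.9977e+01]
 yaw -1.367 rot units [2.0000e-03 4.0000e-03 2.9977e+01]
```

View pics/w26.png

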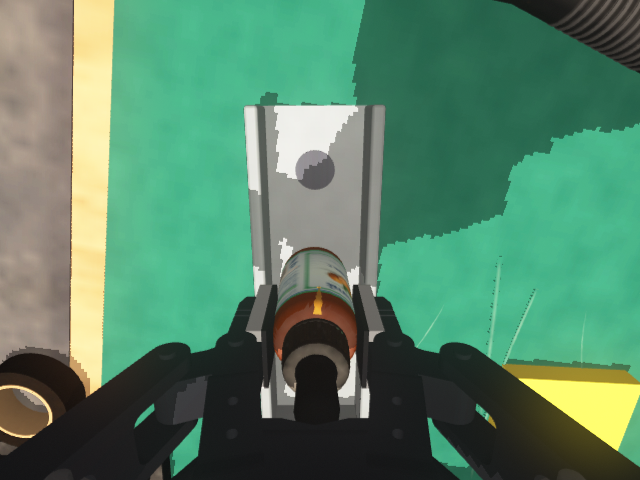

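```bash
python3 -m creep '{"linear":[[0,-0.04,0.1],[0,0,0.1],[0,0,0.05],[0,0,0]],"delta_rot":[[0,0,0],[0,0,0],[0,0,0],[0,0,0]],"grip":[0.75,0.75,0.75,0.75]}' 30
python3 -m creep '{"linear":[[0,0,0.05],[0,0,0]],"delta_rot":[[0,0,0],[0,0,0]],"grip":[0.75,0.75]}' 30
python3 -m creep '{"linear":[[0,0,0.04],[0,0,0]],"delta_rot":[[0,0,0],[0,0,0]],"grip":[0.75,0.75]}' 30
```

```text
t: 44.03
ee_pos: [502.3, 292.2, 43.7]
ee_rot: [-3.141, 0.0, 1.773]
force: [0.5, -0.8, -0.5]
grip_width: 0.368
t: 44.2
ee_pos: [502.5, 292.3, 42.4]
ee_rot: [-3.141, 0.0, 1.773]
force: [-0.2, -0.2, -0.5]
grip_width: 0.371
t: 44.37
ee_pos: [502.6, 292.3, 41.3]
ee_rot: [3.142, 0.0, 1.773]
force: [0.0, -0.4, -0.6]
grip_width: 0.365
```

```bash
python3 -m creep '{"linear":[[0,0,0.03],[0,0,0]],"delta_rot":[[0,0,0],[0,0,0]],"grip":[0.75,0.75]}' 30
python3 -m creep '{"linear":[[0,0,0.03],[0,0,0]],"delta_rot":[[0,0,0],[0,0,0]],"grip":[0.75,0.75]}' 30
```

```text
t: 44.53
ee_pos: [502.8, 292.3, 41.2]
ee_rot: [3.141, -0.0, 1.773]
force: [-0.3, -0.4, 3.0]
grip_width: 0.368
t: 44.7
ee_pos: [503.0, 292.4, 41.2]
ee_rot: [3.14, -0.0, 1.773]
force: [-2.1, -2.3, 6.8]
grip_width: 0.365
```

Contact; release and rise.

```bash
python3 -m creep '{"linear":[[0,0,-0.04],[0,0,0],[0,0,0],[0,0,0],[0,0,0],[0,0,0],[0,0,-0.3],[0,0,-0.7],[0,0,-0.9],[0,0,-0.9],[0,0,-0.9],[0,0,-0.9]],"delta_rot":[[0,0,0],[0,0,0],[0,0,0],[0,0,0],[0,0,0],[0,0,0],[0,0,0],[0,0,0],[0,0,0],[0,0,0],[0,0,0],[0,0,0]],"grip":[0.75,0.55,0.4,0.2,0.1,0.1,0.1,0.1,0.1,0.1,0.1,0.1]}' 30
python3 - <<'E'
from h import *
st();delta([505.5,19.3,180],1.775)
W=cams.read_camera("wrist");i=W["pixels"];cv2.imwrite("pics/w27.png",i)
for p in ([501.9,293.4],[504.9,293.5]): print(proj(W,p+[105]),proj(W,p+[3]))
E
```

```text
t: 45.7
ee_pos: [502.4, 292.3, 180.9]
ee_rot: [3.141, -0.0, 1.773]
force: [0.2, 0.7, 0.2]
grip_width: 0.898
t 45.70 pos [502.4 292.3 180.9] rot [ 3.141 -0.     1.773] F [0.2 0.7 0.2] w 0.898 q [ 0.47  0.04  1.38  0.    1.73 -1.3 ]
lin units (total) [-8.935 -1.724  0.027]
 yaw 1.775 rot units [ 0.006 -0.002 -0.021]
 yaw 4.917 rot units [-3.0000e-03 -1.0000e-02  2.9979e+01]
 yaw -1.367 rot units [-3.0000e-03 -1.0000e-02  2.9979e+01]
[315.72565156 243.30671448] [315.18345347 203.94923723]
[314.9020206  247.82528713] [314.60388936 207.2440319 ]
```

View pics/w27.png

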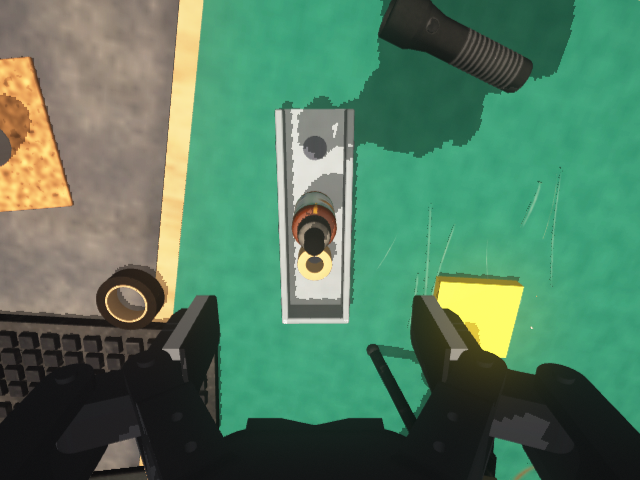

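```bash
python3 -m creep '{"linear":[[-0.5,-0.1,0],[-0.9,-0.17,0],[-1,-0.17,0],[-1,-0.17,0],[-1,-0.17,0],[-1,-0.17,0],[-1,-0.17,0],[-0.95,-0.17,0],[-0.8,-0.17,0],[-0.5,-0.17,0],[-0.25,-0.1,0],[0,0,0]],"delta_rot":[[0,0,0],[0,0,0],[0,0,0],[0,0,0],[0,0,0],[0,0,0],[0,0,0],[0,0,0],[0,0,0],[0,0,0],[0,0,0],[0,0,0]],"grip":[0.1,0.1,0.1,0.1,0.1,0.1,0.1,0.1,0.1,0.1,0.1,0.1]}' 35
python3 - <<'E'
from h import *
st();delta([505.5,19.3,43.5],1.775)
W=cams.read_camera("wrist");i=W["pixels"];cv2.imwrite("pics/w28.png",i)
print(proj(W,[505.4,19.3,89]))
E
```

```text
t: 46.75
ee_pos: [504.6, 18.6, 178.4]
ee_rot: [-3.141, 0.0, 1.77]
force: [0.3, 0.6, -0.3]
grip_width: 0.898
t 46.75 pos [504.6  18.6 178.4] rot [-3.141  0.     1.77 ] F [ 0.3  0.6 -0.3] w 0.898 q [-0.03 -0.17  1.58 -0.    1.73 -1.8 ]
lin units (total) [0.02  0.037 4.496]
 yaw 1.775 rot units [-0.009  0.003 -0.047]
 yaw 4.917 rot units [4.0000e-03 1.4000e-02 2.9953e+01]
 yaw -1.367 rot units [4.0000e-03 1.4000e-02 2.9953e+01]
[314.64627936 238.22742181]
```

View pics/w28.png

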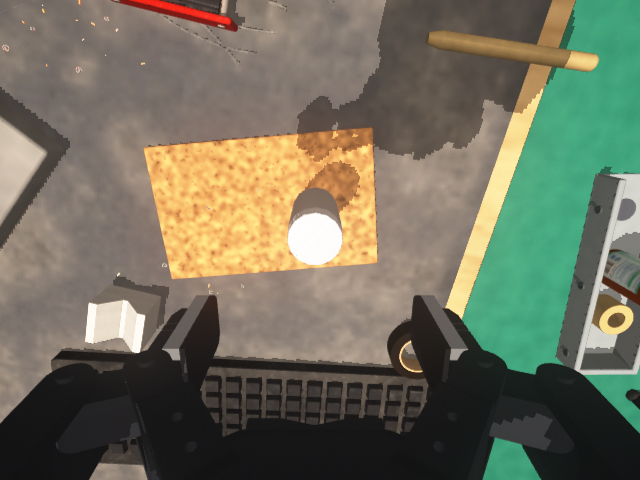

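```bash
python3 -m creep '{"linear":[[0.02,0.05,0.3],[0,0,0.6],[0,0,0.8],[0,0,0.8],[0,0,0.7],[0,0,0.5],[0,0,0.4],[0,0,0.25],[0,0,0.1],[0,0,0]],"delta_rot":[[0,0,0],[0,0,0],[0,0,0],[0,0,0],[0,0,0],[0,0,0],[0,0,0],[0,0,0],[0,0,0],[0,0,0]],"grip":[0.1,0.1,0.1,0.1,0.1,0.1,0.1,0.1,0.1,0.1]}' 35
python3 -m creep '{"linear":[[0,0,0],[0,0,0],[0,0,0],[0,0,0],[0,0,0],[0,0,0],[0,0,0],[0,0,0]],"delta_rot":[[0,0,0],[0,0,0],[0,0,0],[0,0,0],[0,0,0],[0,0,0],[0,0,0],[0,0,0]],"grip":[0.3,0.4,0.5,0.55,0.6,0.7,0.7,0.7]}' 35
python3 -m creep '{"linear":[[0,0,-0.15],[0,0,-0.3],[0,0,-0.5],[0,0,-0.7],[0,0,-0.7],[0,0,-0.7],[0,0,-0.5],[0,0,-0.3],[0,0,0]],"delta_rot":[[0,0,0],[0,0,0],[0,0,0],[0,0,0],[0,0,0],[0,0,0],[0,0,0],[0,0,0],[0,0,0]],"grip":[0.7,0.7,0.7,0.7,0.7,0.7,0.7,0.7,0.7]}' 35
python3 - <<'E'
from h import *
st();delta([457.2,282.3,165],1.775)
E
```

```text
t: 47.63
ee_pos: [506.4, 21.6, 44.8]
ee_rot: [-3.141, -0.0, 1.773]
force: [0.1, 0.5, -0.1]
grip_width: 0.902
t: 48.3
ee_pos: [507.3, 20.8, 46.4]
ee_rot: [3.14, 0.001, 1.772]
force: [0.8, -1.9, 5.4]
grip_width: 0.433
t: 49.05
ee_pos: [507.4, 21.3, 163.3]
ee_rot: [3.138, 0.0, 1.773]
force: [0.6, 0.4, -0.4]
grip_width: 0.436
t 49.05 pos [507.4  21.3 163.3] rot [3.138 0.    1.773] F [ 0.6  0.4 -0.4] w 0.436 q [-0.03 -0.16  1.6   0.    1.7  -1.8 ]
lin units (total) [ 8.857  0.107 -0.061]
 yaw 1.775 rot units [ 0.034  0.005 -0.021]
 yaw 4.917 rot units [ 7.0000e-03 -5.3000e-02  2.9979e+01]
 yaw -1.367 rot units [ 7.0000e-03 -5.3000e-02  2.9979e+01]
```

```bash
python3 -m creep '{"linear":[[0.3,0,0],[0.6,0,0],[0.9,0,0],[0.95,0,0],[0.95,0,0],[0.95,0.03,0],[0.95,0.03,0],[0.95,0.03,0],[0.9,0.03,0],[0.7,0,0],[0.45,0,0],[0.25,0,0]],"delta_rot":[[0,0,0],[0,0,0],[0,0,0],[0,0,0],[0,0,0],[0,0,0],[0,0,0],[0,0,0],[0,0,0],[0,0,0],[0,0,0],[0,0,0]],"grip":[0.7,0.7,0.7,0.7,0.7,0.7,0.7,0.7,0.7,0.7,0.7,0.7]}' 35
python3 - <<'E'
from h import *
W=cams.read_camera("wrist");i=W["pixels"];cv2.imwrite("pics/w29.png",i)
st();delta([457.8,282.3,60],1.775)
E
```

```text
t: 50.05
ee_pos: [455.4, 283.6, 159.0]
ee_rot: [-3.139, 0.0, 1.775]
force: [-0.1, -0.6, -1.3]
grip_width: 0.436
t 50.10 pos [455.6 283.9 159.3] rot [-3.139 -0.     1.775] F [-0.9  0.2 -1.2] w 0.430 q [ 0.49 -0.08  1.53  0.    1.69 -1.28]
lin units (total) [-0.067  0.07   3.31 ]
 yaw 1.775 rot units [-0.023 -0.002 -0.001]
 yaw 4.917 rot units [-2.0000e-03  3.7000e-02  2.9999e+01]
 yaw -1.367 rot units [-2.0000e-03  3.7000e-02  2.9999e+01]
```

View pics/w29.png

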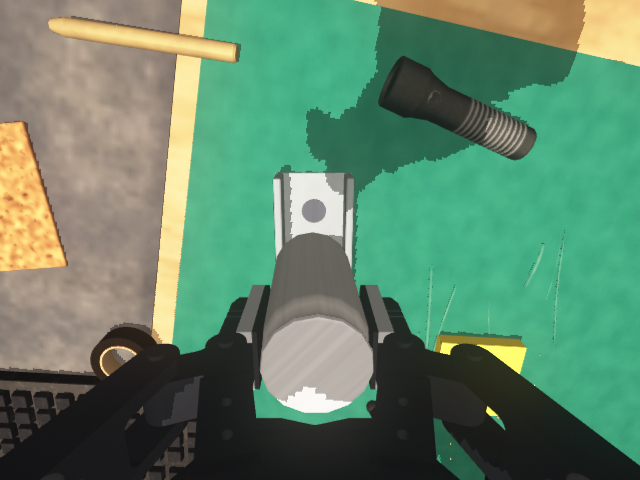

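```bash
python3 -m creep '{"linear":[[-0.05,0.06,0.3],[0,0,0.6],[0,0,0.7],[0,0,0.6],[0,0,0.5],[0,0,0.35],[0,0,0.2],[0,0,0.15],[0,0,0]],"delta_rot":[[0,0,0],[0,0,0],[0,0,0],[0,0,0],[0,0,0],[0,0,0],[0,0,0],[0,0,0],[0,0,0]],"grip":[0.7,0.7,0.7,0.7,0.7,0.7,0.7,0.7,0.7]}' 35
python3 - <<'E'
from h import *
W=cams.read_camera("wrist");i=W["pixels"];cv2.imwrite("pics/w30.png",i)
st();delta([457.8,282.3,46],1.775)
E
```

```text
t: 50.85
ee_pos: [458.9, 280.2, 58.1]
ee_rot: [-3.141, 0.001, 1.772]
force: [-0.5, 0.2, -0.7]
grip_width: 0.435
t 50.90 pos [459.2 280.6  58.9] rot [3.141 0.    1.772] F [ 0.5  1.4 -1.4] w 0.437 q [ 0.49 -0.04  1.67 -0.    1.51 -1.29]
lin units (total) [ 0.066 -0.033  0.43 ]
 yaw 1.775 rot units [ 0.001  0.002 -0.027]
 yaw 4.917 rot units [ 3.0000e-03 -2.0000e-03  2.9973e+01]
 yaw -1.367 rot units [ 3.0000e-03 -2.0000e-03  2.9973e+01]
```

View pics/w30.png

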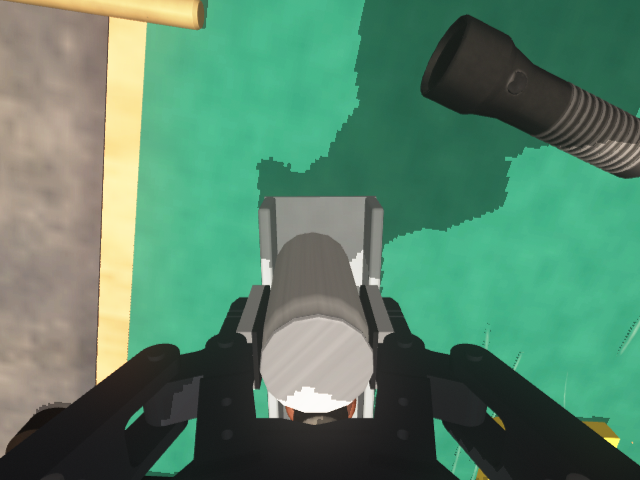

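```bash
python3 -m creep '{"linear":[[0.05,-0.03,0],[0,0,0.15],[0,0,0.12],[0,0,0.1],[0,0,0]],"delta_rot":[[0,0,0],[0,0,0],[0,0,0],[0,0,0],[0,0,0]],"grip":[0.7,0.7,0.7,0.7,0.7]}' 35
python3 -m creep '{"linear":[[0,0,0.04],[0,0,0]],"delta_rot":[[0,0,0],[0,0,0]],"grip":[0.7,0.7]}' 35
python3 -m creep '{"linear":[[0,0,0.03],[0,0,0]],"delta_rot":[[0,0,0],[0,0,0]],"grip":[0.7,0.7]}' 35
```

```text
t: 51.32
ee_pos: [457.3, 282.0, 46.7]
ee_rot: [-3.14, 0.0, 1.773]
force: [-0.2, 0.5, -0.7]
grip_width: 0.431
t: 51.48
ee_pos: [457.6, 282.1, 46.2]
ee_rot: [-3.141, 0.0, 1.773]
force: [0.4, -0.9, -0.7]
grip_width: 0.438
t: 51.65
ee_pos: [457.8, 282.2, 45.6]
ee_rot: [3.142, -0.0, 1.773]
force: [0.1, 0.2, -1.7]
grip_width: 0.43
```

```bash
python3 -m creep '{"linear":[[0,0,0.03],[0,0,0]],"delta_rot":[[0,0,0],[0,0,0]],"grip":[0.7,0.7]}' 35
python3 -m creep '{"linear":[[0,0,0.03],[0,0,0]],"delta_rot":[[0,0,0],[0,0,0]],"grip":[0.7,0.7]}' 35
```

```text
t: 51.82
ee_pos: [458.1, 282.3, 45.4]
ee_rot: [3.141, -0.0, 1.773]
force: [-1.5, -1.2, 2.1]
grip_width: 0.435
t: 51.98
ee_pos: [458.3, 282.3, 45.4]
ee_rot: [3.14, -0.0, 1.773]
force: [-1.5, -2.2, 7.8]
grip_width: 0.433
```

```bash
python3 -m creep '{"linear":[[0,0,-0.04],[0,0,0],[0,0,0],[0,0,0],[0,0,0],[0,0,0],[0,0,-0.3],[0,0,-0.7],[0,0,-0.9],[0,0,-0.9],[0,0,-0.9],[0,0,-0.9]],"delta_rot":[[0,0,0],[0,0,0],[0,0,0],[0,0,0],[0,0,0],[0,0,0],[0,0,0],[0,0,0],[0,0,0],[0,0,0],[0,0,0],[0,0,0]],"grip":[0.7,0.55,0.4,0.2,0,0,0,0,0,0,0,0]}' 35
python3 -m creep '{"linear":[[0,0,-0.9],[0,0,-0.7],[0,0,0]],"delta_rot":[[0,0,0],[0,0,0],[0,0,0]],"grip":[0,0,0]}'
python3 - <<'E'
from h import *
st()
W=cams.read_camera("wrist");i=W["pixels"];cv2.imwrite("pics/w31.png",i)
S=cams.read_camera("scene")["pixels"];cv2.imwrite("pics/s31.png",S)
T=cams.read_camera("top");cv2.imwrite("pics/t31.png",T["pixels"])
for n,p in (("tin",[457,282,88]),("bottle",[502.5,293.2,105]),("brass",[548.7,302.6,25])): print(n,proj(W,p).round(1))
cv2.imwrite("pics/s31c.png",cv2.resize(S[170:250,130:250],None,fx=6,fy=6,interpolation=cv2.INTER_CUBIC))
E
```

```text
t: 52.98
ee_pos: [457.6, 282.2, 185.1]
ee_rot: [3.141, -0.0, 1.773]
force: [0.6, 0.1, -0.6]
grip_width: 0.996
t: 53.23
ee_pos: [459.0, 282.9, 237.9]
ee_rot: [3.132, -0.003, 1.773]
force: [0.2, 0.3, 0.5]
grip_width: 1.001
t 53.23 pos [459.  282.9 237.9] rot [ 3.132e+00 -3.000e-03  1.773e+00] F [0.2 0.3 0.5] w 1.001 q [ 0.49 -0.08  1.39  0.    1.82 -1.28]
tin [312.7 208.4]
bottle [315.  270.9]
brass [314.5 280.6]
```

View pics/w31.png

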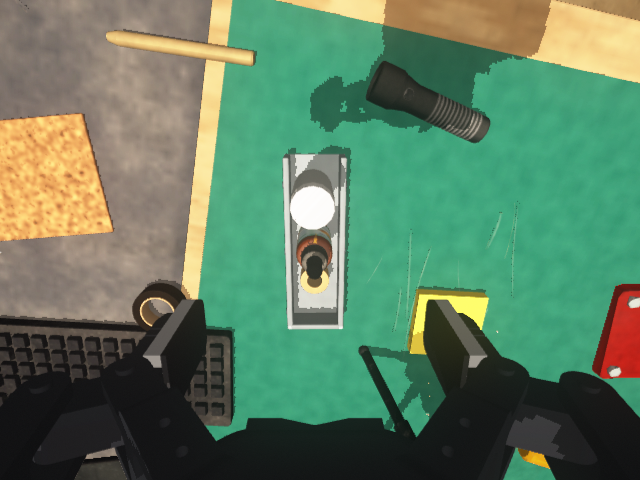

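View pics/s31.png

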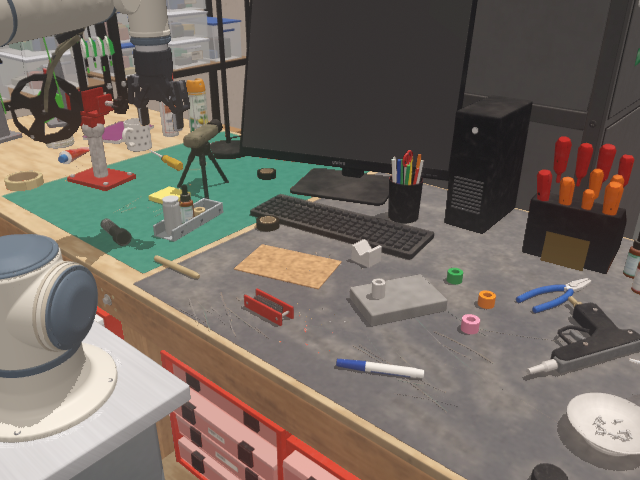

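View pics/s31c.png

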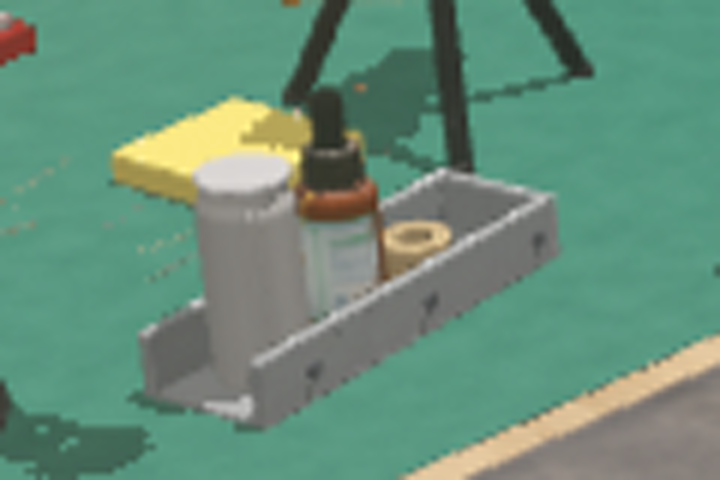

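The rack again holds the tin, the bottle and the brass bush in file. The dropper tip sits within about 1 px of where it started in the scene view. The steel bush stands upright on the plate at scene (378,289), and the arm is clear.

```bash
python3 -c "
from workcell import ticket
print(ticket.close_job())"
```

```text
the job is handed in; nothing more can be done
None
```

The bushes are swapped and the job is handed in at about 53 s of the 144 s allowed; the hand-in reported no verdict.

**What I did:** I set the tin, then the bottle, upright on the cork mat. I then stood the slim steel bush on the free end of the inspection plate and set the brass bush at the back of the rack. Last, I returned the bottle and then the tin to their places. Both were held upright whenever they were moved. The wrist readings at each set-down stayed under about 10 N, and nothing but the four parts was touched.

**Last checks (wrist and scene pictures):**
- **In the rack:** the tin, bottle and brass bush stand upright in file, within about 2 mm of where I aimed.
- **On the plate:** the steel bush stands upright.
- **Clear of the work:** the mat is empty, the green, orange and pink look-alikes stand as before, and the gripper is open and well above everything.

**One disagreement:** the dark discs on the rack floor were 2–4 mm along the rack from where I measured the tin and the bottle at the start. I set both back close to the measured positions, shifted slightly towards the discs.

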